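# Get the pressing bar out from behind the pots and weight the book's spine

## Robot

A 6-joint arm with a two-finger parallel gripper is mounted at the origin on the work surface. World frame = base frame: x ahead of the robot, y to its left, z up, the work surface at z = 0. Lengths are in mm, angles in rad, forces in N, time in s.
With the tool pointing down it reaches from about 300 to 775 mm from the base axis. Payload 14.6 kg.
Tool frame: the origin (TCP) lies between the finger pads; the fingertips stand 8 mm ahead of it and the grasp point (between the pads) lies 11 mm behind it; z points along the fingers, y is the direction in which the jaws open and shut (so a half turn about z gives the same grasp; the last joint's range is limited). The gripper opens to 94 mm and grips with 3 to 60 N. Pads are 16 mm wide; open, the fingers measure 119 mm over their backs; the gripper's body (75 mm by 177 mm) begins 78 mm behind the grasp point.
Start: joints at [1.221, 0.3, 1.521, -0, 1.321, -0.067], TCP at [153.473, 528.143, 213.446] pointing down, gripper open.
Joint ranges: [-3.03, 3.03], [-0.79, 2.21], [0.23, 2.52], [-1.04, 4.18], [0, 3.07], [-2.55, 2.55]. Speed limits (rad/s): [2.22, 2.22, 2.57, 3.14, 3.14, 3.14].

## Interface

Orientations are given as [roll, pitch, yaw] about the fixed x, y, z axes, in that order (R = Rz(yaw) Ry(pitch) Rx(roll)).
In Python, from cell import manip gives the robot as it stands. The module is installed in compiled form; this text tells all that it offers.
- The arm moves only by the tool send_rows, never from a script. Its argument "series" is a list that holds one entry, the list of rows, each a list of 5 numbers: the opening, from 0 (shut) to 1 (fully open), then the shift along the tool's x, y, z in mm, then the turn about the tool's z in degrees. In form: [[[gripper, dx, dy, dz, roll], ...]]. A call has 1 to 10 rows; each row is the pose to reach, as a shift and turn from the pose commanded when the call began, along the tool's axes at that moment; what a row does not reach only later rows make up. A row lasts 1/10 s, in which the tool goes at most 50 mm and 8.59 degrees, less where a joint would pass 70% of its speed; a pose out of reach is approached as far as the arm can. A call with a gripper value outside its range is refused whole. The fingers move at their own pace and stop on an object; "newtons" is the grip in N (left out, the last holds). Time passes only in rows, so rows that repeat a pose let the fingers close. It gives the time, the measured TCP pose, the force and the opening at its end, in the units of the state.
- manip.read_state(): the state, without advancing time (a new reading comes with each control period).
- manip.camera(name): name is "scene" or "top" or "wrist"; returns a dict with "img" (420x560x3 uint8, red, green, blue), "vfov" (degrees; the focal length in pixels is half the picture's height over the tangent of half this angle, whatever the lens; pixels are square), "cx", "cy" (the principal point, pixels), "pose" (4x4, takes a point from camera to world coordinates); the wrist camera has in their place "T_tool_cam" (4x4, takes a point from camera to tool coordinates, whose origin is the TCP and whose axes are the flange's). Camera axes: x right, y down, z forward; pixel columns grow to the right and rows downward; lengths in mm; the calibration is good to about 2 mm. A picture is of the moment at which its call begins: read the wrist's pose just before it. There is no depth.
- manip.sign_off(): hands the job in, once; it reports no verdict.
Trained networks look in a picture, given as the dict that the camera call returned (one of the last four; its "shot" number tells which), for a name from the list of things; names that differ only in an ending like _2 or _b are one class to them, and where a whole thing is asked for, a point or a joint stands for the part that bears it (a point fixed in the world has none). Each returns a list of dicts, best first, with "conf" (0 to 1); they miss things now and then, are a little off and sometimes report something else, mostly with a low value. They report only what shows in the picture. A call takes as long as a camera call.
- manip.find_in(target, picture): "rect" ([left, top, width, height] in pixels, round what is visible of it).
- manip.silhouettes(target, picture): "pixels" (420x560 bool, what is visible of it) and "rect" ([left, top, width, height] in pixels, round what is visible of it).
The state is a dict: "clock": time; "joints": joint angles; "qd": joint speeds; "effort": joint torques, N m; "eef_pos": TCP position; "eef_rot": TCP orientation; "wrist_force": force on the tool from outside, world axes, zero at the start; "moment": the same for the moment, N m; "finger_gap": finger opening in mm.
Only numpy, scipy, OpenCV 4.12 (cv2) and the standard library are available. Lean on these libraries where they do the work, as an engineer would, in place of code of your own. Each camera call takes 0.05 s, during which the arm holds its last target. There are 200 camera calls.

## Task

The steel pressing bar is stuck behind the tub, the jar and the tin: first stand all three of those upright in the empty steel tray, then lay the bar on the book, centred on the dark brown spine strip and along it. With the bar lying there, put the tub, the jar and the tin back upright, centred and square, each on the cork coaster of its own shape, as they stood. Do not shift the brown bottle that stands further back or knock any of the pots over.

Things in the scene. Friction and masses are not known exactly. Their poses are not given: they have to be found in the camera images.
- tub_c (a point): Round white plastic tub with lid, standing, 60 mm diameter, 105 mm high, straight-sided, about 0.3 kg. Point: its centre, half-way up; z up. At the start it stands on the round coaster, in front of the bar (nearer the robot).
- jar_c (a point): Square green glass jar, body 48 by 48 mm and 85 mm high, with a round black cap 40 mm across above it, 105 mm high in all, about 0.3 kg. Point: its centre, 52.5 mm above its underside; x and y square to the sides, z up. At the start it stands on the square coaster.
- tin_c (a point): Oblong bare-metal tin with lid, 40 mm (its x) by 62 mm (its y), 105 mm high, straight-sided, about 0.25 kg. Point: its centre, half-way up; z up. At the start it stands on the oblong coaster.
- bar_c (a point): Steel pressing bar, 24 mm wide (its x), 130 mm long (its y), 30 mm high, about 0.6 kg. Point: its centre, 15 mm above its underside; z up. At the start it lies on the 10 mm thick grey laminated stand behind the three pots (further from the robot), along their row, about 64 mm from the coasters' centres; an 18 mm high ledge runs behind it, 35 mm or more clear of its far side.
- coaster_round: Round cork coaster, 80 mm diameter, 4 mm thick. It is fixed. Origin: centre of the underside (10 mm above the table), z up; top 4 mm above the origin. It lies on a grey laminated stand (270 by 170 mm, 10 mm thick) with two other coasters, in a row 86 mm apart along the stand's y, in any order; the three coasters share one yaw. At the start the tub stands on it.
- coaster_square: Square cork coaster, 68 by 68 mm, 4 mm thick, sides along its x and y. It is fixed. Origin: centre of the underside (10 mm above the table), z up; top 4 mm above the origin. It lies on a grey laminated stand (270 by 170 mm, 10 mm thick) with two other coasters, in a row 86 mm apart along the stand's y, in any order; the three coasters share one yaw. At the start the jar stands on it.
- coaster_oblong: Oblong cork coaster, 60 mm (its x) by 82 mm (its y), 4 mm thick. It is fixed. Origin: centre of the underside (10 mm above the table), z up; top 4 mm above the origin. It lies on a grey laminated stand (270 by 170 mm, 10 mm thick) with two other coasters, in a row 86 mm apart along the stand's y, in any order; the three coasters share one yaw. At the start the tin stands on it.
- tray: Empty stainless steel tray, the side area, fixed: 286 mm (its x) by 136 mm (its y) outside, walls 4 mm thick and 18 mm high, floor 4 mm thick. Origin: centre of the underside, on the table, z up. It stands on one side of the grey laminated stand, the book on the other; either may be left or right.
- spine (a point): Closed grey hardback book lying flat, fixed, 204 mm (x) by 150 mm (y), 28 mm thick, with a dark brown strip 40 mm wide along one long edge (the spine). Point: centre of that strip, on the book's top face (28 mm above the table); x runs along the strip, the rest of the cover lies to +y, the strip's outer edge is 20 mm to -y, z up.
- bottle: Brown glass bottle, 68 mm diameter, 130 mm high, standing loose on the table beyond the stand; leave it alone. Origin: centre of its underside.

How it is judged:
By the outcome, as a careful person would: the job done as asked, in the order asked, and still so for the second after the job is handed in, with the robot touching nothing.
It also fails if it takes over 141 s, if anything falls off the work surface, if the arm or the gripper's body presses on something with over 40 N, if the wrist force passes 120 N, or if a joint passes its speed limit or range.

## Working session

There is one attempt and no reset: what is moved stays moved. The work goes in short steps, Python scripts to look and compute and a tool call to move; the robot and the scene stay as the last step left them, time stands still between calls to the robot, and variables do not carry over. Pictures are saved under pics/ and viewed, about 12 in all and at most 16, crops included, and the job is handed in when it is done.

Besides the shell and the picture viewer there is one more tool, called after "Emit:" by a JSON object that holds its "method" and its "body". send_rows: Moves the arm, as the interface text tells. Its arguments: {"type":"object","properties":{"series":{"type":"array"},"newtons":{"type":"number"}},"required":["series"]}

```bash
mkdir -p pics; cat > h.py <<'E'
import numpy as np, cv2
from scipy.spatial.transform import Rotation as Ro
from cell import manip
def save(c,n): cv2.imwrite(f'pics/{n}.png',cv2.cvtColor(c['img'],cv2.COLOR_RGB2BGR))
def f(c): return 210/np.tan(np.radians(c['vfov'])/2)
def tcp(s):
    T=np.eye(4);T[:3,:3]=Ro.from_euler('xyz',s['eef_rot']).as_matrix();T[:3,3]=s['eef_pos'];return T
def shot(n):
    s=manip.read_state();c=manip.camera(n)
    if n=='wrist': c['pose']=tcp(s)@np.array(c['T_tool_cam'])
    c['pose']=np.array(c['pose']);return c
def ray(c,u,v):
    d=c['pose'][:3,:3]@np.array([(u-c['cx'])/f(c),(v-c['cy'])/f(c),1]);return c['pose'][:3,3],d
def atz(c,u,v,z):
    o,d=ray(c,u,v);return o+d*(z-o[2])/d[2]
def proj(c,P):
    p=(np.atleast_2d(P)-c['pose'][:3,3])@c['pose'][:3,:3];return p[:,:2]/p[:,2:]*f(c)+[c['cx'],c['cy']]
E
cat > a.py <<'E'
from h import *
np.set_printoptions(precision=1,suppress=True)
print(manip.read_state())
for n in ['top','scene','wrist']:
    c=shot(n);save(c,n+'0');print(n,c['vfov'],c['cx'],c['cy'],c['pose'].tolist())
    for t in ['tub_c','jar_c','tin_c','bar_c','coaster_round','coaster_square','coaster_oblong','tray','spine','bottle']:
        print(t,[(np.round(r['conf'],2),np.round(r['rect']).tolist()) for r in manip.find_in(t,c)[:2]])
E
python3 a.py
```

```text
{'clock': 0.0, 'joints': array([ 1.2,  0.3,  1.5, -0. ,  1.3, -0.1]), 'qd': array([-0.,  0.,  0.,  0., -0., -0.]), 'effort': array([ -0. , -53.2, -35.3,   0.1,   0. ,  -0. ]), 'eef_pos': array([153.4, 527.9, 212.9]), 'eef_rot': array([-3.1, -0. ,  2.9]), 'wrist_force': array([-1. ,  0.4, -0.2]), 'moment': array([-0.,  0.,  0.]), 'finger_gap': 94.19155444869315}
top 48.542962534417995 280.76288467303715 216.73476344130742 [[-0.016568833151872027, -0.9935448275808705, 0.11222365773438257, 512.8409446630302], [-0.9995335898851938, 0.019338382985547124, 0.023635347146203, -26.54148576249461], [-0.02565300097849471, -0.11177970536194272, -0.993401842664888, 1041.1764263605487], [0.0, 0.0, 0.0, 1.0]]
tub_c [(np.float64(0.68), [227.0, 274.0, 27.0, 31.0])]
jar_c [(np.float64(0.84), [268.0, 270.0, 28.0, 30.0])]
tin_c [(np.float64(0.91), [307.0, 268.0, 35.0, 21.0])]
bar_c [(np.float64(0.71), [246.0, 244.0, 64.0, 16.0])]
coaster_round [(np.float64(0.6), [228.0, 268.0, 33.0, 35.0])]
coaster_square [(np.float64(0.78), [267.0, 264.0, 35.0, 37.0])]
coaster_oblong [(np.float64(0.85), [303.0, 266.0, 
[... 992 characters left out ...]
0.65), [265.0, 202.0, 35.0, 10.0])]
tray [(np.float64(0.95), [178.0, 148.0, 100.0, 57.0])]
spine [(np.float64(0.84), [377.0, 222.0, 72.0, 71.0])]
bottle [(np.float64(0.63), [274.0, 248.0, 34.0, 61.0])]
wrist 67.51019550397041 278.64235570710116 206.96221185687855 [[0.27840040492272994, 0.9201980172828117, 0.2751887053053578, 73.57840333530967], [0.9604650229152595, -0.2668457428534586, -0.07937436158718121, 551.1701006271077], [0.0003928043364766582, 0.286406980553486, -0.9581079726184233, 385.06019839462977], [0.0, 0.0, 0.0, 1.0]]
tub_c []
jar_c []
tin_c []
bar_c []
coaster_round []
coaster_square []
coaster_oblong []
tray []
spine [(np.float64(0.56), [128.0, 365.0, 126.0, 53.0])]
bottle []
```

```bash
python3 - <<'E'
import cv2
i=cv2.imread('pics/top0.png')[100:380,80:480]; cv2.imwrite('pics/top0c.png',cv2.resize(i,None,fx=2,fy=2,interpolation=cv2.INTER_CUBIC))
E
```

```text
(no output)
```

View pics/top0c.png

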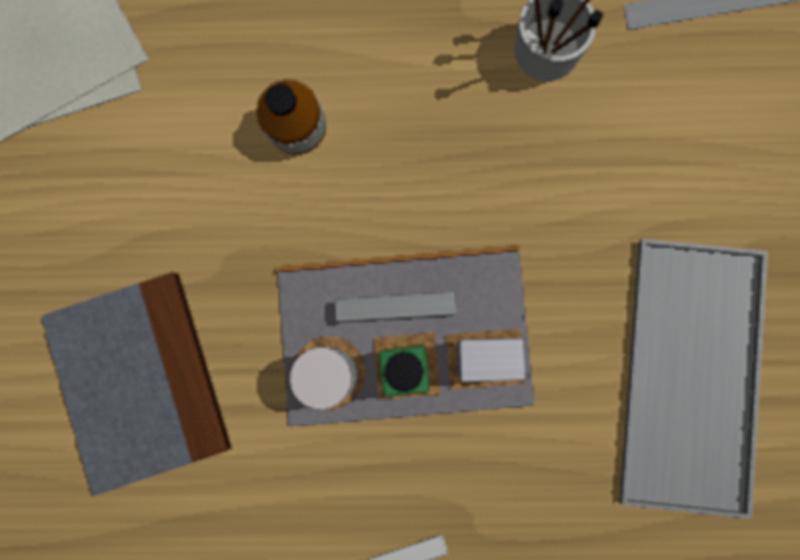

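View pics/scene0.png

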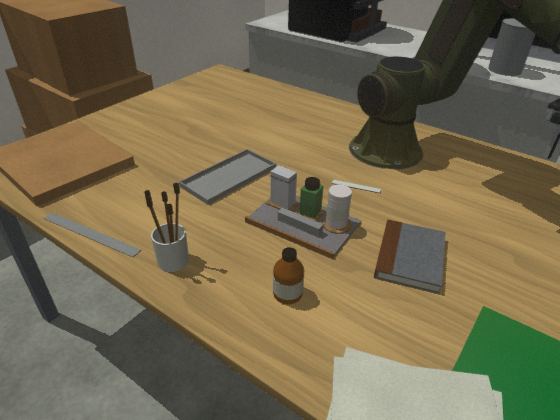

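The top view shows the row from left to right: tub (crop 322,378), jar (404,371), tin (491,360). The bar lies behind them at (395,307), the book is on the left with its spine strip on its right edge, the tray is on the right, and the bottle stands at (290,115). The scene view agrees.

```bash
cat > b.py <<'E'
from h import *
np.set_printoptions(precision=1,suppress=True)
c=shot('top')
P=lambda u,v,z:atz(c,u/2+80,v/2+100,z)
print('tub top',P(322,378,119),'jar',P(404,371,119),'tin',P(491,360,119),'bar',P(395,307,40))
print('stand',[P(*p,10)[:2] for p in [(278,270),(520,252),(532,405),(288,425)]])
print('tray',[P(*p,18)[:2] for p in [(642,242),(767,253),(749,515),(622,502)]])
print('strip',[P(*p,28)[:2] for p in [(140,282),(177,273),(229,448),(190,461)]])
print('bottle',P(292,125,50))
E
python3 b.py
```

```text
tub top [475.8  75.8 119. ] jar [481.3  -4.8 119. ] tin [490.6 -90.2 119. ] bar [546.7   5.6  40. ]
stand [array([591.1, 136.2]), array([ 606.1, -133. ]), array([ 438.8, -140.9]), array([421.2, 125.5])]
tray [array([ 613.9, -266. ]), array([ 599.2, -401.1]), array([ 321.1, -365.4]), array([ 336.2, -232.2])]
strip [array([579.3, 285.3]), array([588.5, 244.5]), array([399.4, 186.4]), array([386.3, 228.4])]
bottle [746.  114.3  50. ]
```

```bash
cat >> h.py <<'E'
import json,os
CF='cmd.json'
def cmd(): return np.array(json.load(open(CF))) if os.path.exists(CF) else np.array([153.473,528.143,213.446,1.221+np.pi/2+.067])
def step(c,d):  # pose after shift [dx,dy,dz,roll deg] (tool vertical)
    s,k=np.sin(c[3]),np.cos(c[3])
    return np.array([c[0]+k*d[0]+s*d[1],c[1]+s*d[0]-k*d[1],c[2]-d[2],c[3]-np.radians(d[3])])
def shift(c,x,y,z,yaw):
    s,k=np.sin(c[3]),np.cos(c[3]);a,b=x-c[0],y-c[1]
    return np.round([k*a+s*b,s*a-k*b,c[2]-z,np.degrees(c[3]-yaw)],1)
def plan(*targets,commit=True):  # shifts of each waypoint from the pose at the call's start; remembers the last
    c=cmd()
    for t in targets: d=shift(c,*t);print('->',np.round(t,3).tolist(),'shift',d.tolist())
    if commit: json.dump(step(c,d).tolist(),open(CF,'w'))
def check():
    s=manip.read_state();r=tcp(s)[:3,:3]
    print('t',round(s['clock'],2),'meas',np.round(s['eef_pos'],1),'yaw',round(np.arctan2(r[1,0],r[0,0]),4),'cmd',np.round(cmd(),3),'F',np.round(s['wrist_force'],1),'gap',round(s['finger_gap'],1))
E
python3 -c "
from h import *
check(); plan((500,60,260,1.66))"
```

```text
t 1.7 meas [153.5 528.1 213.5] yaw 2.8588 cmd [153.473 528.143 213.446   2.859] F [ 0.2 -0.3  0.5] gap 94.1
-> [500.0, 60.0, 260.0, 1.66] shift [-463.4, -352.9, -46.6, 68.7]
```

Emit:
{"method": "send_rows", "body": {"series": [[[1,-40,-30,-46.6,8],[1,-80,-60,-46.6,16],[1,-120,-90,-46.6,24],[1,-160,-120,-46.6,32],[1,-200,-150,-46.6,40],[1,-240,-180,-46.6,48],[1,-280,-210,-46.6,54],[1,-320,-242,-46.6,60],[1,-350,-265,-46.6,66],[1,-370,-282,-46.6,68.7]]]}}

```text
clock: 2.7
eef_pos: [431.4, 151.4, 260.2]
eef_rot: [3.141, 0.0, 1.654]
wrist_force: [-1.0, 0.2, -0.5]
finger_gap: 94.3
```

```bash
python3 -c "
from h import *
c=step([153.473,528.143,213.446,1.221+np.pi/2+.067],[-370,-282,-46.6,68.7]); json.dump(c.tolist(),open(CF,'w'))
check(); plan((500,90,260,1.66))"
```

```text
t 2.7 meas [431.4 151.4 260.2] yaw 1.6538 cmd [430.086 154.099 260.046   1.66 ] F [-1.   0.2 -0.5] gap 94.3
-> [500.0, 90.0, 260.0, 1.66] shift [-70.1, 63.9, 0.0, -0.0]
```

Emit:
{"method": "send_rows", "body": {"series": [[[1,-35,32,0,0],[1,-60,55,0,0],[1,-70.1,63.9,0,0],[1,-70.1,63.9,0,0],[1,-70.1,63.9,0,0],[1,-70.1,63.9,0,0]]]}}

```text
clock: 3.3
eef_pos: [499.2, 91.0, 260.3]
eef_rot: [3.141, -0.0, 1.661]
wrist_force: [-0.5, 0.6, 0.1]
finger_gap: 94.3
```

```bash
python3 - <<'E'
from h import *
check()
c=shot('wrist');save(c,'w1');np.savez('w1.npz',pose=c['pose'])
for t in ['tub_c','jar_c','tin_c','bar_c','coaster_round','coaster_square','coaster_oblong']:
    print(t,[(np.round(r['conf'],2),np.round(r['rect']).tolist()) for r in manip.find_in(t,c)[:2]])
plan((500,10,260,1.66))
E
```

```text
t 3.3 meas [499.2  91.  260.3] yaw 1.6611 cmd [499.961  89.953 260.046   1.66 ] F [-0.5  0.6  0.1] gap 94.3
tub_c [(np.float64(0.62), [228.0, 163.0, 57.0, 68.0])]
jar_c [(np.float64(0.87), [232.0, 226.0, 44.0, 68.0])]
tin_c [(np.float64(0.66), [245.0, 284.0, 33.0, 47.0]), (np.float64(0.63), [245.0, 272.0, 36.0, 44.0])]
bar_c [(np.float64(0.65), [294.0, 190.0, 31.0, 97.0])]
coaster_round [(np.float64(0.61), [234.0, 152.0, 60.0, 44.0])]
coaster_square [(np.float64(0.9), [238.0, 218.0, 49.0, 46.0])]
coaster_oblong [(np.float64(0.77), [243.0, 270.0, 39.0, 50.0])]
-> [500.0, 10.0, 260.0, 1.66] shift [-79.6, -7.1, 0.0, -0.0]
```

View pics/w1.png

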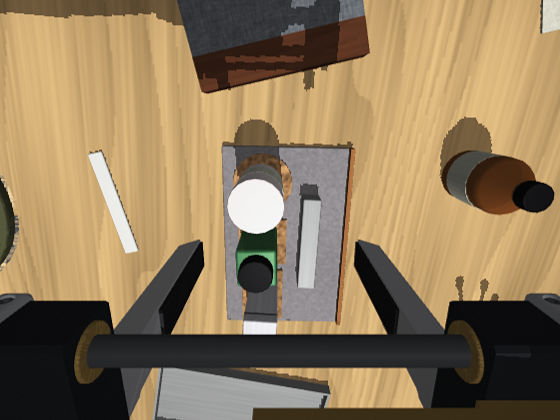

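Image up is +y and image right is +x. The tub lid is at (257,204), the jar cap at (255,273), the tin is partly hidden behind the gripper bar, and the book's spine strip runs (205,90) to (365,50). I'm taking a second place.

Emit:
{"method": "send_rows", "body": {"series": [[[1,-40,-3.5,0,0],[1,-70,-6,0,0],[1,-79.6,-7.1,0,0],[1,-79.6,-7.1,0,0],[1,-79.6,-7.1,0,0],[1,-79.6,-7.1,0,0]]]}}

```text
clock: 4.3
eef_pos: [500.0, 11.0, 260.0]
eef_rot: [-3.142, -0.0, 1.661]
wrist_force: [-0.2, -0.5, 0.3]
finger_gap: 93.7
```

```bash
python3 - <<'E'
from h import *
check()
c=shot('wrist');save(c,'w2');np.savez('w2.npz',pose=c['pose'])
for t in ['tub_c','jar_c','tin_c','bar_c','coaster_round','coaster_square','coaster_oblong']:
    print(t,[(np.round(r['conf'],2),np.round(r['rect']).tolist()) for r in manip.find_in(t,c)[:2]])
plan((500,-70,260,1.66))
i=cv2.imread('pics/w2.png')[60:340,140:440]; cv2.imwrite('pics/w2c.png',cv2.resize(i,None,fx=2,fy=2,interpolation=cv2.INTER_CUBIC))
E
```

```text
t 4.3 meas [500.  11. 260.] yaw 1.6608 cmd [499.961  10.037 260.046   1.66 ] F [-0.2 -0.5  0.3] gap 93.7
tub_c [(np.float64(0.9), [229.0, 96.0, 63.0, 62.0])]
jar_c [(np.float64(0.59), [239.0, 169.0, 43.0, 59.0])]
tin_c [(np.float64(0.57), [241.0, 162.0, 51.0, 47.0]), (np.float64(0.55), [246.0, 225.0, 38.0, 83.0])]
bar_c []
coaster_round [(np.float64(0.89), [252.0, 90.0, 45.0, 48.0])]
coaster_square [(np.float64(0.65), [238.0, 164.0, 54.0, 50.0])]
coaster_oblong [(np.float64(0.75), [248.0, 219.0, 38.0, 55.0])]
-> [500.0, -70.0, 260.0, 1.66] shift [-79.7, -7.1, 0.0, -0.0]
```

View pics/w2c.png

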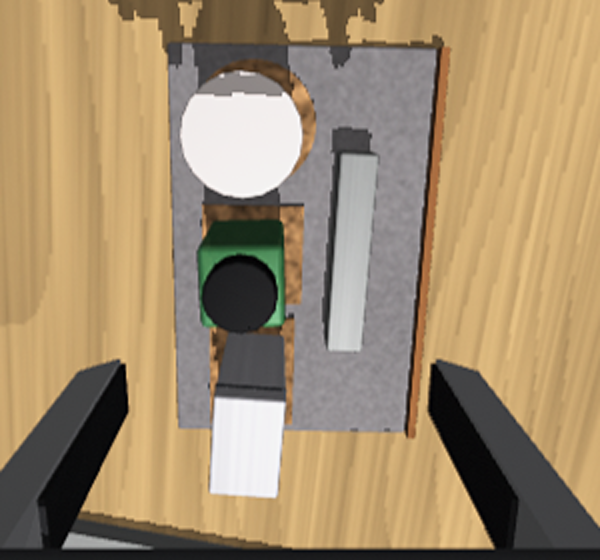

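Emit:
{"method": "send_rows", "body": {"series": [[[1,-40,-3.5,0,0],[1,-70,-6,0,0],[1,-79.6,-7.1,0,0],[1,-79.6,-7.1,0,0],[1,-79.6,-7.1,0,0],[1,-79.6,-7.1,0,0]]]}}

```text
clock: 5.3
eef_pos: [500.0, -68.9, 260.1]
eef_rot: [3.142, -0.0, 1.661]
wrist_force: [0.3, 0.2, 0.2]
finger_gap: 94.0
```

```bash
python3 - <<'E'
from h import *
check()
c=shot('wrist');save(c,'w3');np.savez('w3.npz',pose=c['pose'])
i=cv2.imread('pics/w3.png')[60:340,140:440]; cv2.imwrite('pics/w3c.png',cv2.resize(i,None,fx=2,fy=2,interpolation=cv2.INTER_CUBIC))
E
```

```text
t 5.3 meas [500.  -68.9 260.1] yaw 1.6608 cmd [499.97  -69.979 260.046   1.66 ] F [0.3 0.2 0.2] gap 94.0
```

View pics/w3c.png

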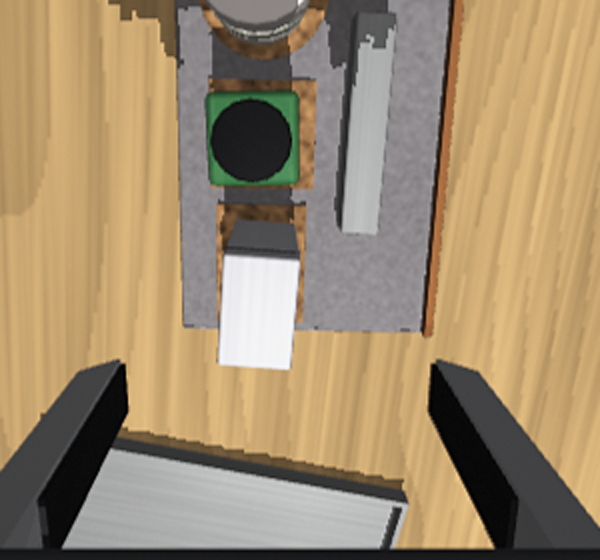

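```bash
cat > m.py <<'E'
from h import *
np.set_printoptions(precision=1,suppress=True)
top=shot('wrist')
V={n:dict(pose=np.load(n+'.npz')['pose'],vfov=top['vfov'],cx=top['cx'],cy=top['cy']) for n in ['w1','w2','w3']}
cr=lambda p:(p[0]/2+140-.25,p[1]/2+60-.25)
def tri(*o):
    A=np.zeros((3,3));b=np.zeros(3)
    for n,p in o:
        q,d=ray(V[n],*p);d/=np.linalg.norm(d);M=np.eye(3)-np.outer(d,d);A+=M;b+=M@q
    return np.linalg.solve(A,b)
D={'tub':[('w1',(256.8,204.5)),('w2',cr((241.5,134)))],'jar':[('w1',(255.5,273.5)),('w2',cr((240,293.5))),('w3',cr((251.5,140.5)))],
 'tin':[('w2',cr((247,447))),('w3',cr((258,311)))],'bar_end':[('w2',cr((344,350.5))),('w3',cr((360,233.5)))]}
for k,o in D.items():
    z=40 if 'bar' in k else 119
    print(k,'tri',tri(*o),'at z',[atz(V[n],*p,z)[:2] for n,p in o])
print('bar',[atz(V['w2'],*cr(p),40)[:2] for p in [(342,153),(378,154),(360,351),(328,350)]])
print('stand w2 TL,BL,BR', [atz(V['w2'],*cr(p),10)[:2] for p in [(170,45),(180,428),(410,433)]])
print('stand w3', [atz(V['w3'],*cr(p),10)[:2] for p in [(184,327),(424,331)]])
print('sq coaster', [atz(V[n],*cr(p),14)[:2] for n,p in [('w2',(303,206)),('w3',(316,80)),('w3',(313,188)),('w2',(204,206))]])
print('oblong', [atz(V['w3'],*cr(p),14)[:2] for p in [(218,204),(307,207),(303,322)]])
E
python3 m.py
```

```text
tub tri [477.1  79.8 112.6] at z [array([478.1,  81.7]), array([476.8,  80.1])]
jar tri [481.8  -2.9 109.7] at z [array([482.3,   2.1]), array([482.,  -0.]), array([481.9,  -2.4])]
tin tri [492.3 -88.1 120.5] at z [array([492.5, -89. ]), array([492.1, -88.6])]
bar_end tri [551.8 -57.6  38.7] at z [array([551.3, -57.1]), array([551.9, -57.4])]
bar [array([534.6,  70.9]), array([556.5,  72.3]), array([562. , -56.5]), array([540.7, -57.7])]
stand w2 TL,BL,BR [array([422.6, 125.1]), array([ 441.2, -141.4]), array([ 613.1, -130. ])]
stand w3 [array([ 440.4, -141.1]), array([ 610.9, -128.7])]
sq coaster [array([515.6,  32.8]), array([515.7,  32.6]), array([521.1, -34.7]), array([450. ,  26.8])]
oblong [array([459.3, -50.9]), array([518.4, -47.6]), array([ 524. , -128.4])]
```

All heights agree to a few mm: tops about 110–120 (text 119), bar top 39. Stand yaw is about 0.07. I'm going for the tin first.

```bash
python3 - <<'E'
from h import *
check(); plan((492,-89,130,1.643),(492,-89,59,1.643))
E
```

```text
t 5.4 meas [500.  -69.  260.1] yaw 1.6609 cmd [499.97  -69.979 260.046   1.66 ] F [-0.6  0.1 -0.9] gap 94.1
-> [492.0, -89.0, 130.0, 1.643] shift [-18.2, -9.6, 130.0, 1.0]
-> [492.0, -89.0, 59.0, 1.643] shift [-18.2, -9.6, 201.0, 1.0]
```

```bash
python3 - <<'E'
from h import *
json.dump([500,-69,260.05,1.6609],open(CF,'w')); plan((492,-89,130,1.643),(492,-89,59,1.643))
E
```

```text
-> [492.0, -89.0, 130.0, 1.643] shift [-19.2, -9.8, 130.0, 1.0]
-> [492.0, -89.0, 59.0, 1.643] shift [-19.2, -9.8, 201.0, 1.0]
```

Emit:
{"method": "send_rows", "body": {"series": [[[1,-10,-5,30,1],[1,-19.2,-9.8,70,1],[1,-19.2,-9.8,110,1],[1,-19.2,-9.8,150,1],[1,-19.2,-9.8,180,1],[1,-19.2,-9.8,196,1],[1,-19.2,-9.8,201,1],[1,-19.2,-9.8,201,1],[1,-19.2,-9.8,201,1]]], "newtons": 30}}

```text
clock: 6.3
eef_pos: [492.5, -89.8, 60.1]
eef_rot: [3.14, 0.0, 1.643]
wrist_force: [-0.0, -0.5, 0.0]
finger_gap: 94.2
```

Emit:
{"method": "send_rows", "body": {"series": [[[0.6,0,0,0,0],[0.3,0,0,0,0],[0.2,0,0,0,0],[0.2,0,0,0,0],[0.2,0,0,0,0],[0.2,0,0,0,0]]]}}

```text
clock: 6.9
eef_pos: [491.9, -89.9, 59.1]
eef_rot: [3.142, 0.0, 1.642]
wrist_force: [-0.4, 0.1, 0.3]
finger_gap: 49.7
```

```bash
python3 - <<'E'
from h import *
check(); 
c=shot('wrist');save(c,'w4')
plan((492,-89,140,1.643),(557,-327,140,1.643))
E
```

```text
t 6.9 meas [491.9 -89.9  59.1] yaw 1.6423 cmd [491.967 -89.004  59.05    1.643] F [-0.4  0.1  0.3] gap 49.7
-> [492.0, -89.0, 140.0, 1.643] shift [0.0, 0.0, -80.9, 0.0]
-> [557.0, -327.0, 140.0, 1.643] shift [-242.1, 47.6, -80.9, 0.0]
```

View pics/w4.png

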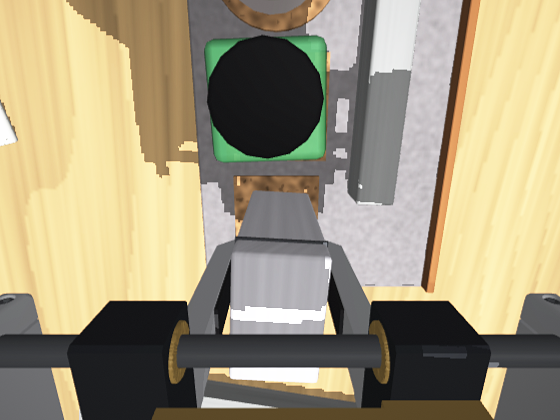

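The fingers straddle the tin (about 232–330 px wide) and are square to it, still closing. Continuing.

Emit:
{"method": "send_rows", "body": {"series": [[[0.1,0,0,0,0],[0.1,0,0,0,0],[0.1,0,0,0,0],[0.1,0,0,0,0],[0.1,0,0,-2,0],[0.1,0,0,-10,0],[0.1,0,0,-30,0],[0.1,0,0,-60,0],[0.1,0,0,-81,0],[0.1,0,0,-81,0]]]}}

```text
clock: 7.95
eef_pos: [493.1, -90.2, 143.0]
eef_rot: [3.137, 0.002, 1.642]
wrist_force: [1.2, 0.1, -2.1]
finger_gap: 40.1
```

```bash
python3 - <<'E'
from h import *
json.dump([491.967,-89.98,140.05,1.643],open(CF,'w'));check()
plan((557,-327,140,1.643),(557,-327,51,1.643))
E
```

```text
t 7.95 meas [493.1 -90.2 143. ] yaw 1.6423 cmd [491.967 -89.98  140.05    1.643] F [ 1.2  0.1 -2.1] gap 40.1
-> [557.0, -327.0, 140.0, 1.643] shift [-241.1, 47.8, 0.1, 0.0]
-> [557.0, -327.0, 51.0, 1.643] shift [-241.1, 47.8, 89.1, 0.0]
```

Emit:
{"method": "send_rows", "body": {"series": [[[0.1,-15,3,0,0],[0.1,-45,9,0,0],[0.1,-85,17,0,0],[0.1,-125,25,0,0],[0.1,-165,33,0,0],[0.1,-200,40,0,0],[0.1,-225,45,0,0],[0.1,-237,47,0,0],[0.1,-241.1,47.8,0,0],[0.1,-241.1,47.8,0,0]]]}}

```text
clock: 8.95
eef_pos: [556.5, -326.7, 139.2]
eef_rot: [-3.141, -0.001, 1.642]
wrist_force: [0.1, -0.3, -2.4]
finger_gap: 40.3
```

Emit:
{"method": "send_rows", "body": {"series": [[[0.1,0,0,10,0],[0.1,0,0,35,0],[0.1,0,0,60,0],[0.1,0,0,78,0],[0.1,0,0,86,0],[0.1,0,0,89,0],[0.1,0,0,90,0],[0.1,0,0,90.3,0],[0.1,0,0,90.3,0],[0.1,0,0,90.3,0]]]}}

```text
clock: 9.95
eef_pos: [557.0, -327.1, 50.3]
eef_rot: [3.141, 0.001, 1.642]
wrist_force: [0.4, -0.0, -1.8]
finger_gap: 40.1
```

```bash
python3 - <<'E'
from h import *
check(); c=shot('top'); i=c['img'][200:380,360:480,::-1]; i=cv2.resize(i,None,fx=3,fy=3,interpolation=cv2.INTER_CUBIC)
s=shot('scene'); j=s['img'][110:250,160:300,::-1]; j=cv2.resize(j,(540,540),interpolation=cv2.INTER_CUBIC)
k=np.zeros((540,905,3),np.uint8);k[:,:360]=i;k[:,365:]=j;cv2.imwrite('pics/p5.png',cv2.resize(k,None,fx=.85,fy=.85))
E
```

```text
t 9.95 meas [ 557.  -327.1   50.3] yaw 1.6423 cmd [ 557.036 -327.003   50.95     1.643] F [ 0.4 -0.  -1.8] gap 40.1
```

View pics/p5.png

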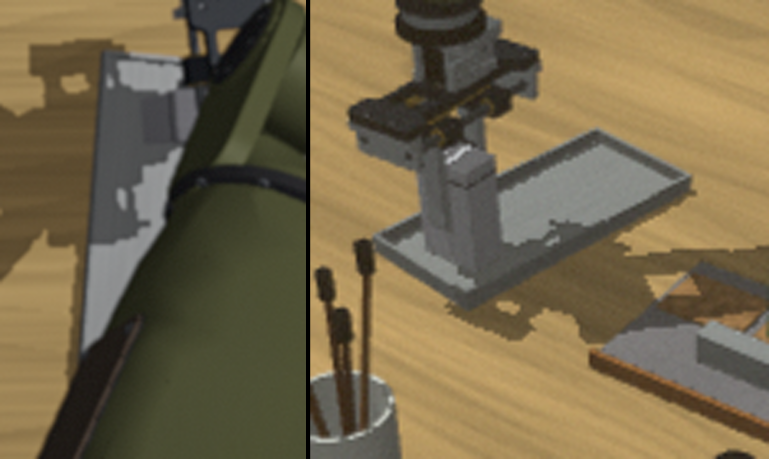

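The tin is inside the tray at its far end, upright and just above the floor. Lowering it the last bit and releasing.

Emit:
{"method": "send_rows", "body": {"series": [[[0.1,0,0,0.5,0],[0.1,0,0,1.0,0],[0.1,0,0,1.0,0],[0.6,0,0,1.0,0],[0.7,0,0,1.0,0],[0.75,0,0,1.0,0],[0.75,0,0,1.0,0],[0.75,0,0,1.0,0],[0.75,0,0,1.0,0],[0.75,0,0,1.0,0]]]}}

```text
clock: 11.05
eef_pos: [556.8, -327.0, 48.7]
eef_rot: [3.142, -0.0, 1.642]
wrist_force: [0.6, -0.5, -0.2]
finger_gap: 70.2
```

```bash
python3 - <<'E'
from h import *
check();json.dump([557.036,-327.0,49.75-1,1.643],open(CF,'w'));check()
plan((557,-327,150,1.643),(482,-2,150,1.643))
E
```

```text
t 11.05 meas [ 556.8 -327.    48.7] yaw 1.6422 cmd [ 557.036 -327.003   50.95     1.643] F [ 0.6 -0.5 -0.2] gap 70.2
t 11.05 meas [ 556.8 -327.    48.7] yaw 1.6422 cmd [ 557.036 -327.      48.75     1.643] F [ 0.6 -0.5 -0.2] gap 70.2
-> [557.0, -327.0, 150.0, 1.643] shift [0.0, -0.0, -101.2, 0.0]
-> [482.0, -2.0, 150.0, 1.643] shift [329.6, -51.4, -101.2, 0.0]
```

Emit:
{"method": "send_rows", "body": {"series": [[[0.9,0,0,-20,0],[1,0,0,-65,0],[1,0,0,-90,0],[1,15,-2,-101.2,0],[1,55,-8.6,-101.2,0],[1,100,-15.6,-101.2,0],[1,145,-22.6,-101.2,0],[1,190,-29.6,-101.2,0],[1,230,-36,-101.2,0],[1,250,-39,-101.2,0]]]}}

```text
clock: 12.05
eef_pos: [499.3, -77.8, 150.2]
eef_rot: [3.141, -0.0, 1.644]
wrist_force: [-0.1, 0.1, 1.2]
finger_gap: 94.1
```

```bash
python3 - <<'E'
from h import *
json.dump(step([557.036,-327.0,48.75,1.643],[250,-39,-101.2,0]).tolist(),open(CF,'w'));check()
T=tcp(dict(eef_pos=[491.9,-89.9,59.1],eef_rot=[np.pi,0,1.6423]))
c=shot('wrist');c['pose']=T@np.array(c['T_tool_cam']);print('jar',atz(c,266,97,119),'body corners',atz(c,206,40,99),atz(c,327,37,99),atz(c,327,158,99),atz(c,212,160,99))
plan((482.5,-2,150,1.643),(482.5,-2,59,1.643))
E
```

```text
t 12.05 meas [499.3 -77.8 150.2] yaw 1.6441 cmd [500.102 -80.465 149.95    1.643] F [-0.1  0.1  1.2] gap 94.1
jar [481.79581967  -1.88646803 119.        ] body corners [457.16211842  17.66117577  99.        ] [502.61000582  21.97638317  99.        ] [507.88085986 -23.21352662  99.        ] [459.95159535 -27.51077433  99.        ]
-> [482.5, -2.0, 150.0, 1.643] shift [79.5, -11.9, -0.1, 0.0]
-> [482.5, -2.0, 59.0, 1.643] shift [79.5, -11.9, 90.9, 0.0]
```

Emit:
{"method": "send_rows", "body": {"series": [[[1,40,-6,0,0],[1,70,-10.5,0,0],[1,79.5,-11.9,0,0],[1,79.5,-11.9,20,0],[1,79.5,-11.9,50,0],[1,79.5,-11.9,75,0],[1,79.5,-11.9,88,0],[0.8,79.5,-11.9,90.9,0],[0.4,79.5,-11.9,90.9,0],[0.1,79.5,-11.9,90.9,0]]]}}

```text
clock: 13.1
eef_pos: [483.2, -2.1, 60.1]
eef_rot: [3.14, 0.0, 1.642]
wrist_force: [0.8, -0.5, 0.3]
finger_gap: 73.7
```

Emit:
{"method": "send_rows", "body": {"series": [[[0.1,0,0,0,0],[0.1,0,0,0,0],[0.1,0,0,0,0],[0.1,0,0,0,0],[0.1,0,0,0,0],[0.1,0,0,0,0]]]}}

```text
clock: 13.7
eef_pos: [482.4, -1.9, 59.4]
eef_rot: [-3.141, 0.0, 1.642]
wrist_force: [-3.9, 0.2, 5.8]
finger_gap: 48.0
```

```bash
python3 - <<'E'
from h import *
check()
plan((482.5,-2,140,1.643),(467.6,-316.2,140,1.643))
E
```

```text
t 13.7 meas [482.4  -1.9  59.4] yaw 1.6423 cmd [482.498  -2.031  59.05    1.643] F [-3.9  0.2  5.8] gap 48.0
-> [482.5, -2.0, 140.0, 1.643] shift [0.0, 0.0, -81.0, 0.0]
-> [467.6, -316.2, 140.0, 1.643] shift [-312.3, -37.5, -81.0, 0.0]
```

Emit:
{"method": "send_rows", "body": {"series": [[[0.1,0,0,-5,0],[0.1,0,0,-25,0],[0.1,0,0,-55,0],[0.1,-5,-0.6,-75,0],[0.1,-30,-3.6,-81,0],[0.1,-70,-8.4,-81,0],[0.1,-115,-13.8,-81,0],[0.1,-160,-19.2,-81,0],[0.1,-205,-24.6,-81,0],[0.1,-240,-28.8,-81,0]]]}}

```text
clock: 14.7
eef_pos: [470.4, -245.7, 140.1]
eef_rot: [3.142, 0.0, 1.641]
wrist_force: [0.4, 1.0, -2.4]
finger_gap: 48.5
```

```bash
python3 - <<'E'
from h import *
json.dump(step([482.498,-2.031,59.05,1.643],[-240,-28.8,-81,0]).tolist(),open(CF,'w'));check()
plan((467.6,-316.2,140,1.643),(467.6,-316.2,49.5,1.643))
E
```

```text
t 14.7 meas [ 470.4 -245.7  140.1] yaw 1.6413 cmd [ 471.087 -243.483  140.05     1.643] F [ 0.4  1.  -2.4] gap 48.5
-> [467.6, -316.2, 140.0, 1.643] shift [-72.3, -8.7, 0.1, 0.0]
-> [467.6, -316.2, 49.5, 1.643] shift [-72.3, -8.7, 90.6, 0.0]
```

Emit:
{"method": "send_rows", "body": {"series": [[[0.1,-35,-4.2,0,0],[0.1,-62,-7.5,0,0],[0.1,-72.3,-8.7,0,0],[0.1,-72.3,-8.7,20,0],[0.1,-72.3,-8.7,50,0],[0.1,-72.3,-8.7,75,0],[0.1,-72.3,-8.7,86,0],[0.1,-72.3,-8.7,89.5,0],[0.1,-72.3,-8.7,91,0],[0.1,-72.3,-8.7,91.3,0]]]}}

```text
clock: 15.7
eef_pos: [467.9, -316.3, 49.8]
eef_rot: [3.14, 0.001, 1.642]
wrist_force: [-0.2, 0.2, -2.8]
finger_gap: 47.9
```

Emit:
{"method": "send_rows", "body": {"series": [[[0.1,0,0,0,0],[0.1,0,0,0,0],[0.65,0,0,0,0],[0.75,0,0,0,0],[0.75,0,0,0,0],[0.75,0,0,0,0],[0.75,0,0,0,0]]]}}

```text
clock: 16.4
eef_pos: [467.4, -316.1, 48.8]
eef_rot: [3.142, 0.0, 1.642]
wrist_force: [0.3, -0.0, -0.5]
finger_gap: 70.5
```

```bash
python3 - <<'E'
from h import *
json.dump([467.6,-316.2,48.8,1.643],open(CF,'w'));check()
plan((467.6,-316.2,150,1.643),(477.5,81.5,150,1.643))
E
```

```text
t 16.4 meas [ 467.4 -316.1   48.8] yaw 1.6423 cmd [ 467.6   -316.2     48.8      1.643] F [ 0.3 -0.  -0.5] gap 70.5
-> [467.6, -316.2, 150.0, 1.643] shift [0.0, 0.0, -101.2, 0.0]
-> [477.5, 81.5, 150.0, 1.643] shift [395.9, 38.6, -101.2, 0.0]
```

Emit:
{"method": "send_rows", "body": {"series": [[[0.75,0,0,-20,0],[0.9,0,0,-65,0],[1,0,0,-90,0],[1,20,2,-101.2,0],[1,60,5.8,-101.2,0],[1,105,10.2,-101.2,0],[1,150,14.6,-101.2,0],[1,195,19,-101.2,0],[1,240,23.4,-101.2,0],[1,280,27.3,-101.2,0]]]}}

```text
clock: 17.4
eef_pos: [474.4, -32.9, 150.1]
eef_rot: [3.141, 0.0, 1.643]
wrist_force: [0.5, -0.3, 0.4]
finger_gap: 93.9
```

```bash
python3 - <<'E'
from h import *
json.dump(step([467.6,-316.2,48.8,1.643],[280,27.3,-101.2,0]).tolist(),open(CF,'w'));check()
plan((477.5,25,150,1.643))
E
```

```text
t 17.4 meas [474.4 -32.9 150.1] yaw 1.6426 cmd [474.629 -34.96  150.      1.643] F [ 0.5 -0.3  0.4] gap 93.9
-> [477.5, 25.0, 150.0, 1.643] shift [59.6, 7.2, 0.0, 0.0]
```

Emit:
{"method": "send_rows", "body": {"series": [[[1,35,4.2,0,0],[1,55,6.6,0,0],[1,59.6,7.2,0,0],[1,59.6,7.2,0,0],[1,59.6,7.2,0,0]]]}}

```text
clock: 17.9
eef_pos: [477.6, 24.3, 149.9]
eef_rot: [-3.142, 0.0, 1.642]
wrist_force: [-0.7, 0.2, -0.4]
finger_gap: 94.1
```

```bash
python3 - <<'E'
from h import *
check()
c=shot('wrist');save(c,'w6')
hsv=cv2.cvtColor(c['img'],cv2.COLOR_RGB2HSV)
for t in ['tub_c']:
    r=manip.silhouettes(t,c)
    print([(round(q['conf'],2),np.round(q['rect']).tolist()) for q in r])
m=((hsv[...,2]>150)&(hsv[...,1]<40)).astype(np.uint8)
n,l,st,ce=cv2.connectedComponentsWithStats(m)
for k in range(1,n):
    if st[k,4]>1500:
        cs,_=cv2.findContours((l==k).astype(np.uint8),0,2);print(st[k],cv2.fitEllipse(cs[0])[:2]); e=cv2.fitEllipse(cs[0])[0];print(atz(c,*e,119),atz(c,st[k,0],e[1],119)[0],atz(c,st[k,0]+st[k,2],e[1],119)[0])
plan((477.5,81.5,150,1.643),commit=False)
E
```

```text
t 17.9 meas [477.6  24.3 149.9] yaw 1.6417 cmd [477.511  25.004 150.      1.643] F [-0.7  0.2 -0.4] gap 94.1
[(0.92, [239.0, 113.0, 88.0, 88.0]), (0.7, [147.0, 384.0, 164.0, 36.0])]
[  227    90   179   242 13003] ((317.4859924316406, 180.67445373535156), (164.06320190429688, 246.3313446044922))
[500.66474743  66.92852204 119.        ] 441.4403721199999 558.6258424028931
[  37  101   77  144 2844] ((71.52063751220703, 163.86114501953125), (18.850706100463867, 266.3788146972656))
[341.02800785  66.59524104 119.        ] 318.805303240538 368.379628359891
[ 259  113   81   50 1722] ((299.1133728027344, 134.32479858398438), (29.962268829345703, 80.51303100585938))
[485.96290043  95.6461795  119.        ] 460.78758057118523 511.62878522273144
[ 145  394  108   26 1596] ((189.56968688964844, 410.7054748535156), (25.5766544342041, 116.20990753173828))
[ 415.14202181 -134.88711646  119.        ] 378.1024722425535 467.87476948174765
-> [477.5, 81.5, 150.0, 1.643] shift [56.3, 4.1, 0.0, 0.0]
```

View pics/w6.png

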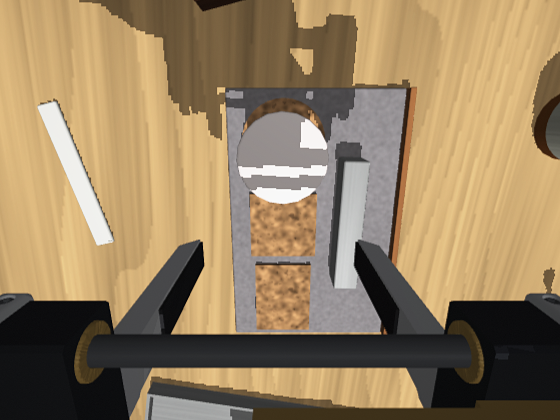

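The tub lid is centred at about (283,157). Both other coasters are bare: square (250–317, 190–259), oblong (256–310, 264–328). I'll measure them from this picture too.

```bash
cat > cork.py <<'E'
from h import *
def corks(img,c,prt=True):
    hsv=cv2.cvtColor(img,cv2.COLOR_RGB2HSV)
    m=np.zeros(img.shape[:2],np.uint8);m[((hsv[...,1]>90)&(hsv[...,0]<25))]=1
    return m
E
python3 - <<'E'
from h import *
c=shot('wrist');T=tcp(manip.read_state())
print('tub',atz(c,283,157,119).round(1))
for t,z in [('coaster_round',14),('coaster_square',14),('coaster_oblong',14),('bar_c',40)]:
    for q in manip.silhouettes(t,c)[:1]:
        m=q['pixels'].astype(np.uint8);cs,_=cv2.findContours(m,0,1);k=max(cs,key=cv2.contourArea)[:,0].astype(float)
        W=np.array([atz(c,u,v,z)[:2] for u,v in k]).astype(np.float32)
        (o,wh,a)=cv2.minAreaRect(W);print(t,round(q['conf'],2),np.round(q['rect']).tolist(),'rect',np.round(o,1),np.round(wh,1),round(a,1))
plan((477.5,81.5,150,1.643),commit=False)
E
```

```text
tub [477.   80.6 119. ]
coaster_round 0.71 [244.0, 96.0, 83.0, 37.0] rect [479.1 107.1] [31.3 76.7] 88.4
coaster_square 0.94 [251.0, 193.0, 68.0, 64.0] rect [484.6  -4. ] [69.8 71.6] 4.2
coaster_oblong 0.6 [258.0, 265.0, 53.0, 66.0] rect [490.5 -88. ] [60.1 82.7] 4.0
bar_c 0.85 [330.0, 156.0, 44.0, 132.0] rect [544.7   9.1] [ 29.6 131.3] 2.5
-> [477.5, 81.5, 150.0, 1.643] shift [56.3, 4.1, 0.0, 0.0]
```

```bash
python3 - <<'E'
from h import *
plan((477.3,81.2,150,1.643),(477.3,81.2,59,1.643))
E
```

```text
-> [477.3, 81.2, 150.0, 1.643] shift [56.1, 3.8, 0.0, 0.0]
-> [477.3, 81.2, 59.0, 1.643] shift [56.1, 3.8, 91.0, 0.0]
```

Emit:
{"method": "send_rows", "body": {"series": [[[1,30,2,0,0],[1,50,3.5,0,0],[1,56.1,3.8,0,0],[1,56.1,3.8,20,0],[1,56.1,3.8,50,0],[1,56.1,3.8,75,0],[1,56.1,3.8,88,0],[0.9,56.1,3.8,91,0],[0.6,56.1,3.8,91,0],[0.3,56.1,3.8,91,0]]]}}

```text
clock: 19.25
eef_pos: [478.0, 81.3, 60.0]
eef_rot: [3.14, -0.0, 1.642]
wrist_force: [-0.3, -0.5, 0.2]
finger_gap: 73.3
```

Emit:
{"method": "send_rows", "body": {"series": [[[0.3,0,0,0,0],[0.3,0,0,0,0],[0.3,0,0,0,0],[0.3,0,0,0,0],[0.3,0,0,0,0],[0.3,0,0,0,0]]]}}

```text
clock: 19.85
eef_pos: [477.4, 81.3, 59.7]
eef_rot: [3.141, 0.0, 1.642]
wrist_force: [-3.7, -0.5, 7.4]
finger_gap: 59.6
```

```bash
python3 - <<'E'
from h import *
check()
plan((477.3,81.2,140,1.643),(378.3,-305,140,1.643))
E
```

```text
t 19.85 meas [477.4  81.3  59.7] yaw 1.6425 cmd [477.254  81.232  59.      1.643] F [-3.7 -0.5  7.4] gap 59.6
-> [477.3, 81.2, 140.0, 1.643] shift [-0.0, 0.0, -81.0, 0.0]
-> [378.3, -305.0, 140.0, 1.643] shift [-378.1, -126.6, -81.0, 0.0]
```

Emit:
{"method": "send_rows", "body": {"series": [[[0.3,0,0,-5,0],[0.3,0,0,-25,0],[0.3,0,0,-55,0],[0.3,-6,-2,-75,0],[0.3,-30,-10,-81,0],[0.3,-70,-23.4,-81,0],[0.3,-112,-37.5,-81,0],[0.3,-155,-51.9,-81,0],[0.3,-198,-66.3,-81,0],[0.3,-235,-78.7,-81,0]]]}}

```text
clock: 20.85
eef_pos: [414.8, -160.5, 140.4]
eef_rot: [3.141, 0.0, 1.642]
wrist_force: [0.1, 0.3, -3.3]
finger_gap: 59.9
```

```bash
python3 - <<'E'
from h import *
json.dump(step([477.254,81.232,59,1.643],[-235,-78.7,-81,0]).tolist(),open(CF,'w'));check()
plan((378.3,-305,140,1.643),(378.3,-305,48.8,1.643))
E
```

```text
t 20.85 meas [ 414.8 -160.5  140.4] yaw 1.642 cmd [ 415.712 -158.833  140.       1.643] F [ 0.1  0.3 -3.3] gap 59.9
-> [378.3, -305.0, 140.0, 1.643] shift [-143.1, -47.9, 0.0, 0.0]
-> [378.3, -305.0, 48.8, 1.643] shift [-143.1, -47.9, 91.2, 0.0]
```

Emit:
{"method": "send_rows", "body": {"series": [[[0.3,-42,-14,0,0],[0.3,-84,-28.1,0,0],[0.3,-120,-40.2,0,0],[0.3,-138,-46.2,0,0],[0.3,-143.1,-47.9,0,0],[0.3,-143.1,-47.9,10,0],[0.3,-143.1,-47.9,35,0],[0.3,-143.1,-47.9,62,0],[0.3,-143.1,-47.9,80,0],[0.3,-143.1,-47.9,88,0]]]}}

```text
clock: 21.85
eef_pos: [377.8, -303.0, 50.0]
eef_rot: [-3.14, -0.002, 1.644]
wrist_force: [-0.1, -0.5, -2.5]
finger_gap: 60.2
```

Emit:
{"method": "send_rows", "body": {"series": [[[0.3,0,0,2.5,0],[0.3,0,0,3.2,0],[0.3,0,0,3.2,0],[0.3,0,0,3.2,0],[0.75,0,0,3.2,0],[0.78,0,0,3.2,0],[0.78,0,0,3.2,0],[0.78,0,0,3.2,0]]]}}

```text
clock: 22.65
eef_pos: [378.2, -304.8, 48.8]
eef_rot: [3.141, 0.0, 1.642]
wrist_force: [0.1, 0.1, -0.4]
finger_gap: 73.1
```

```bash
python3 - <<'E'
from h import *
check()
plan((378.3,-305,150,1.643),(510,20,150,1.643))
E
```

```text
t 22.65 meas [ 378.2 -304.8   48.8] yaw 1.6424 cmd [ 378.26  -305.016   48.8      1.643] F [ 0.1  0.1 -0.4] gap 73.1
-> [378.3, -305.0, 150.0, 1.643] shift [0.0, 0.0, -101.2, 0.0]
-> [510.0, 20.0, 150.0, 1.643] shift [314.7, 154.8, -101.2, 0.0]
```

Emit:
{"method": "send_rows", "body": {"series": [[[0.78,0,0,-20,0],[0.78,0,0,-65,0],[0.78,0,0,-90,0],[0.78,15,7.4,-101.2,0],[0.78,50,24.6,-101.2,0],[0.78,92,45.3,-101.2,0],[0.78,134,66,-101.2,0],[0.78,176,86.6,-101.2,0],[0.78,218,107.3,-101.2,0],[0.78,260,127.9,-101.2,0]]]}}

```text
clock: 23.65
eef_pos: [487.5, -34.5, 150.1]
eef_rot: [3.141, 0.0, 1.642]
wrist_force: [0.7, -0.3, -0.3]
finger_gap: 73.3
```

```bash
python3 - <<'E'
from h import *
json.dump(step([378.26,-305.016,48.8,1.643],[260,127.9,-101.2,0]).tolist(),open(CF,'w'));check()
plan((505,20,150,1.643))
E
```

```text
t 23.65 meas [487.5 -34.5 150.1] yaw 1.6422 cmd [487.07  -36.467 150.      1.643] F [ 0.7 -0.3 -0.3] gap 73.3
-> [505.0, 20.0, 150.0, 1.643] shift [55.0, 22.0, 0.0, 0.0]
```

Emit:
{"method": "send_rows", "body": {"series": [[[0.78,30,12,0,0],[0.78,50,20,0,0],[0.78,55,22,0,0],[0.78,55,22,0,0],[0.78,55,22,0,0],[0.78,55,22,0,0]]]}}

```text
clock: 24.25
eef_pos: [504.9, 19.0, 150.0]
eef_rot: [3.141, 0.0, 1.641]
wrist_force: [-0.0, 0.3, 0.4]
finger_gap: 73.2
```

```bash
cat > meas.py <<'E'
from h import *
def rects(c,names,save_as=None):
    im=c['img'][...,::-1].copy();out={}
    for t,z in names:
        for q in manip.silhouettes(t,c)[:1]:
            m=q['pixels'].astype(np.uint8);cs,_=cv2.findContours(m,0,1);k=max(cs,key=cv2.contourArea)
            cv2.drawContours(im,[k],-1,(255,0,255),1);k=k[:,0].astype(float)
            W=np.array([atz(c,u,v,z)[:2] for u,v in k]).astype(np.float32)
            o,wh,a=cv2.minAreaRect(W)
            M=cv2.moments(W.reshape(-1,1,2))
            print(t,round(q['conf'],2),'rect',np.round(o,1),np.round(wh,1),round(a,1),'centroid',round(M['m10']/M['m00'],1),round(M['m01']/M['m00'],1),'area',round(M['m00']))
    if save_as: cv2.imwrite(f'pics/{save_as}.png',im)
E
python3 - <<'E'
from meas import *
check();c=shot('wrist')
rects(c,[('coaster_round',14),('coaster_square',14),('coaster_oblong',14),('bar_c',40)],'w7')
np.savez('w7.npz',pose=c['pose'],img=c['img'])
E
```

```text
t 24.25 meas [504.9  19.  150. ] yaw 1.6409 cmd [505.045  19.977 150.      1.643] F [-0.   0.3  0.4] gap 73.2
coaster_round 0.58 rect [478.2  82.2] [78.5 78.7] 32.1 centroid 478.3 82.3 area 4822
coaster_square 0.84 rect [484.3  -2.8] [69.7 69.6] 4.0 centroid 484.3 -3.3 area 4635
coaster_oblong 0.78 rect [490.5 -88.2] [60.1 83. ] 4.0 centroid 490.3 -88.3 area 4841
bar_c 0.83 rect [546.5   9.1] [ 28.3 133.7] 2.5 centroid 546.6 9.6 area 3464
```

View pics/w7.png

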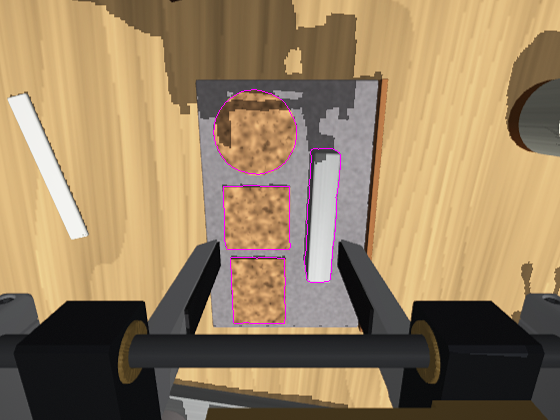

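The outlines fit well: coasters at round (478.2,82.2), square (484.3,-3), oblong (490.4,-88.2), yaw 0.071. The bar is clear for grasping.

```bash
python3 - <<'E'
from h import *
json.dump([505,19.5,150,1.642],open(CF,'w'))
plan((548.5,7.3,150,1.615),(548.5,7.3,25.3,1.615))
E
```

```text
-> [548.5, 7.3, 150.0, 1.615] shift [-15.3, 42.5, 0.0, 1.5]
-> [548.5, 7.3, 25.3, 1.615] shift [-15.3, 42.5, 124.7, 1.5]
```

Emit:
{"method": "send_rows", "body": {"series": [[[0.55,-8,22,0,0.8],[0.5,-15.3,42.5,0,1.5],[0.5,-15.3,42.5,20,1.5],[0.5,-15.3,42.5,60,1.5],[0.5,-15.3,42.5,90,1.5],[0.5,-15.3,42.5,94,1.5],[0.5,-15.3,42.5,94,1.5],[0.5,-15.3,42.5,94,1.5]]], "newtons": 40}}

```text
clock: 25.3
eef_pos: [549.4, 7.8, 57.7]
eef_rot: [3.139, 0.0, 1.616]
wrist_force: [0.3, -0.4, -0.2]
finger_gap: 47.0
```

```bash
python3 - <<'E'
from meas import *
json.dump(step([505,19.5,150,1.642],[-15.3,42.5,94,1.5]).tolist(),open(CF,'w'))
check();c=shot('wrist')
rects(c,[('bar_c',40)],'w8')
plan((548.5,7.3,25.3,1.615),commit=False)
E
```

```text
t 25.3 meas [549.4   7.8  57.7] yaw 1.6161 cmd [548.481   7.262  56.      1.616] F [ 0.3 -0.4 -0.2] gap 47.0
bar_c 0.59 rect [548.2   8.9] [ 24.2 131.5] 2.6 centroid 548.1 8.7 area 3012
-> [548.5, 7.3, 25.3, 1.615] shift [0.0, 0.0, 30.7, 0.0]
```

View pics/w8.png

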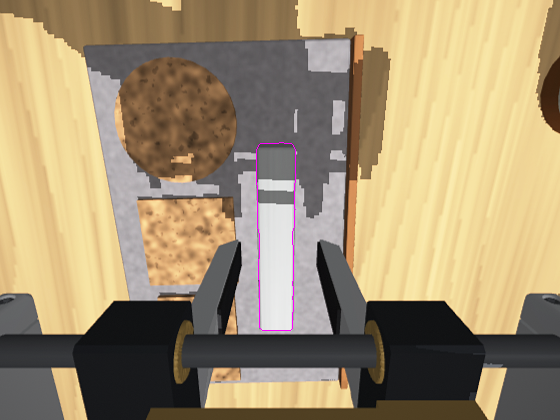

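The bar is centred between the fingers, outlined at (258–295, 143–330). Descending and closing.

Emit:
{"method": "send_rows", "body": {"series": [[[0.5,0.9,-0.3,12,0],[0.5,0.9,-0.3,24,0],[0.5,0.9,-0.3,30,0],[0.5,0.9,-0.3,30.7,0],[0.5,0.9,-0.3,30.7,0],[0.2,0.9,-0.3,30.7,0],[0.1,0.9,-0.3,30.7,0],[0.1,0.9,-0.3,30.7,0],[0.1,0.9,-0.3,30.7,0],[0.1,0.9,-0.3,30.7,0]]]}}

```text
clock: 26.4
eef_pos: [548.1, 8.7, 25.5]
eef_rot: [-3.141, 0.0, 1.616]
wrist_force: [-3.1, -1.1, 5.1]
finger_gap: 23.9
```

Emit:
{"method": "send_rows", "body": {"series": [[[0.1,0,0,0,0],[0.1,0,0,0,0],[0.1,0,0,-3,0],[0.1,0,0,-15,0],[0.1,0,0,-45,0],[0.1,0,0,-80,0],[0.1,0,0,-100,0],[0.1,0,0,-105,0],[0.1,0,0,-105,0]]]}}

```text
clock: 27.3
eef_pos: [548.2, 8.7, 130.5]
eef_rot: [3.141, 0.0, 1.616]
wrist_force: [0.3, 0.6, -7.4]
finger_gap: 23.6
```

```bash
python3 - <<'E'
from h import *
c=step(step(cmd(),[.9,-.3,30.7,0]),[0,0,-105,0]);json.dump(c.tolist(),open(CF,'w'))
check()
plan((470,255,130,.296))
E
```

```text
t 27.3 meas [548.2   8.7 130.5] yaw 1.6162 cmd [548.141   8.148 130.3     1.616] F [ 0.3  0.6 -7.4] gap 23.6
-> [470.0, 255.0, 130.0, 0.296] shift [250.1, -67.0, 0.3, 75.6]
```

```bash
python3 - <<'E'
from h import *
json.dump([548.15,8.4,130.3,1.616],open(CF,'w'))
plan((490,150,200,1.616))
E
```

```text
-> [490.0, 150.0, 200.0, 1.616] shift [144.1, -51.7, -69.7, 0.0]
```

Emit:
{"method": "send_rows", "body": {"series": [[[0.1,10,-3.6,-8,0],[0.1,35,-12.6,-20,0],[0.1,70,-25.1,-38,0],[0.1,105,-37.7,-55,0],[0.1,132,-47.4,-66,0],[0.1,142,-51,-69.7,0],[0.1,144.1,-51.7,-69.7,0],[0.1,144.1,-51.7,-69.7,0],[0.1,144.1,-51.7,-69.7,0],[0.1,144.1,-51.7,-69.7,0]]]}}

```text
clock: 28.3
eef_pos: [490.2, 149.5, 199.3]
eef_rot: [-3.141, 0.0, 1.615]
wrist_force: [0.4, 0.0, -8.1]
finger_gap: 23.7
```

```bash
cat > strip.py <<'E'
from meas import *
def strip(c,n):
    im=c['img'];lab=cv2.cvtColor(im,cv2.COLOR_RGB2HSV);save(c,n)
    for q in manip.silhouettes('spine',c)[:1]:
        k=q['pixels'].astype(np.uint8);print('spine',round(q['conf'],2),np.round(q['rect']).tolist())
        cs,_=cv2.findContours(k,0,1);W=np.array([atz(c,u,v,28)[:2] for u,v in max(cs,key=cv2.contourArea)[:,0]],np.float32)
        print(cv2.minAreaRect(W))
    np.savez(n+'.npz',pose=c['pose'],img=c['img'])
E
python3 - <<'E'
from strip import *
check();c=shot('wrist');strip(c,'w9')
i=c['img'][:330,80:500,::-1];cv2.imwrite('pics/w9c.png',cv2.resize(i,None,fx=1.8,fy=1.8,interpolation=cv2.INTER_CUBIC))
E
```

```text
t 28.3 meas [490.2 149.5 199.3] yaw 1.6149 cmd [489.991 150.017 200.      1.616] F [ 0.4  0.  -8.1] gap 23.7
spine 0.73 [141.0, 0.0, 244.0, 148.0]
((472.7453308105469, 290.2518615722656), (206.00782775878906, 147.88812255859375), 17.337186813354492)
```

View pics/w9c.png

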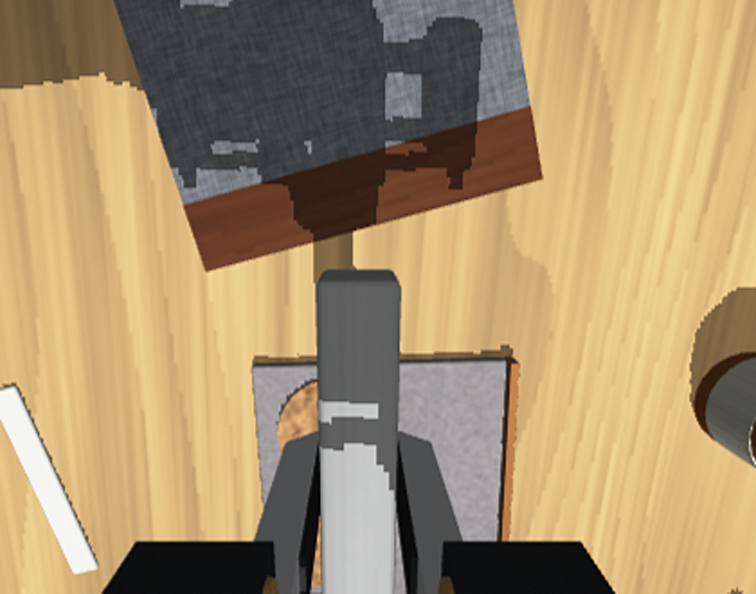

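The strip's corners in the crop are inner (183,204)–(528,107) and outer (206,270)–(542,180). The bar is held straight.

```bash
python3 - <<'E'
from h import *
c=shot('wrist')
P=[atz(c,u/1.8+80-.2,v/1.8-.2,28)[:2] for u,v in [(183,204),(528,107),(542,180),(206,270)]]
P=np.array(P);print(P.round(1),'lens',[round(np.linalg.norm(P[i]-P[(i+1)%4]),1) for i in range(4)])
ctr=P.mean(0);a=[np.arctan2(*(P[1]-P[0])[::-1]),np.arctan2(*(P[2]-P[3])[::-1])];print('ctr',ctr.round(1),'yaw',np.round(a,3))
# also top camera
t=shot('top');save(t,'top9')
Q=np.array([[140,282],[177,273],[229,448],[190,461]])/2+[80,100];print([atz(t,*q,28)[:2].round(1) for q in Q])
# bar in hand, end edges in this view: top face corners at z = TCP+15
z=manip.read_state()['eef_pos'][2]+15
print('bar end',[atz(c,u/1.8+80,v/1.8,z)[:2].round(1) for u,v in [(317,283),(400,283)]])
E
```

```text
[[385.5 228.5]
 [579.1 288.9]
 [592.2 251.1]
 [397.6 191.1]] lens [np.float64(202.8), np.float64(40.0), np.float64(203.6), np.float64(39.4)]
ctr [488.6 239.9] yaw [0.302 0.299]
[array([579.3, 285.3]), array([588.5, 244.5]), array([399.4, 186.4]), array([386.3, 228.4])]
bar end [array([476.8, 211.6]), array([499.6, 212.6])]
```

```bash
python3 - <<'E'
from h import *
json.dump([490.05,149.7,199.7,1.6155],open(CF,'w'))
plan((489.7,239.5,110,.300))
E
```

```text
-> [489.7, 239.5, 110.0, 0.3] shift [89.7, 3.7, 89.7, 75.4]
```

Emit:
{"method": "send_rows", "body": {"series": [[[0.1,9,0.4,0,4],[0.1,18,0.7,0,12],[0.1,30,1.2,0,20],[0.1,42,1.7,10,28],[0.1,54,2.2,25,36],[0.1,66,2.7,42,44],[0.1,76,3.1,60,52],[0.1,84,3.5,75,60],[0.1,89.7,3.7,86,68],[0.1,89.7,3.7,89.7,73]]]}}

```text
clock: 29.5
eef_pos: [489.2, 240.4, 108.8]
eef_rot: [3.142, 0.002, 0.337]
wrist_force: [0.2, -0.3, -7.0]
finger_gap: 23.9
```

```bash
python3 - <<'E'
from h import *
json.dump(step([490.05,149.7,199.7,1.6155],[89.7,3.7,89.7,73]).tolist(),open(CF,'w'))
check();plan((489.7,239.5,110,.300),(489.7,239.5,44,.300))
E
```

```text
t 29.5 meas [489.2 240.4 108.8] yaw 0.337 cmd [4.89738e+02 2.39476e+02 1.10000e+02 3.41000e-01] F [ 0.2 -0.3 -7. ] gap 23.9
-> [489.7, 239.5, 110.0, 0.3] shift [-0.0, -0.0, -0.0, 2.4]
-> [489.7, 239.5, 44.0, 0.3] shift [-0.0, -0.0, 66.0, 2.4]
```

Go down to a little above the cover and look at the bar relative to the strip.

Emit:
{"method": "send_rows", "body": {"series": [[[0.1,0,0,10,2.4],[0.1,0,0,30,2.4],[0.1,0,0,48,2.4],[0.1,0,0,58,2.4],[0.1,0,0,62,2.4],[0.1,0,0,62,2.4],[0.1,0,0,62,2.4],[0.1,0,0,62,2.4]]]}}

```text
clock: 30.3
eef_pos: [490.1, 240.3, 49.0]
eef_rot: [-3.141, -0.001, 0.3]
wrist_force: [0.1, -0.1, -7.8]
finger_gap: 23.6
```

```bash
python3 - <<'E'
from strip import *
json.dump(step(step([490.05,149.7,199.7,1.6155],[89.7,3.7,89.7,73]),[0,0,62,2.4]).tolist(),open(CF,'w'))
check();c=shot('wrist');save(c,'w10');np.savez('w10.npz',pose=c['pose'],img=c['img'])
i=c['img'][:340,60:460,::-1];cv2.imwrite('pics/w10c.png',cv2.resize(i,None,fx=1.75,fy=1.75,interpolation=cv2.INTER_CUBIC))
E
```

```text
t 30.3 meas [490.1 240.3  49. ] yaw 0.3001 cmd [4.89738e+02 2.39476e+02 4.80000e+01 3.00000e-01] F [ 0.1 -0.1 -7.8] gap 23.6
```

View pics/w10c.png

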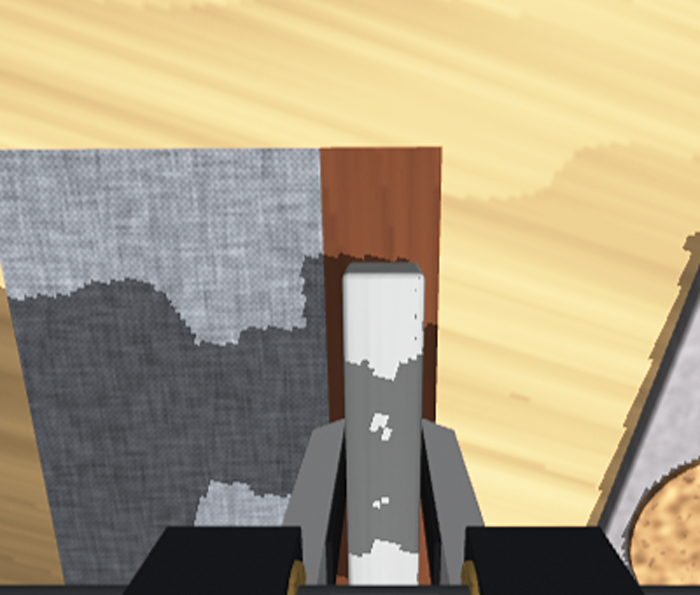

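The strip spans crop x 320–442 at its far end. The bar sits inside it (344–424), with its end at row 274. Computing the offset in tool axes.

```bash
python3 - <<'E'
from h import *
s=manip.read_state();c=shot('wrist');Ti=np.linalg.inv(tcp(s))
def t(u,v,z): return (Ti@np.r_[atz(c,u/1.75+60-.2,v/1.75-.2,z),1])[:2].round(1)
print('strip far L,R',t(320,148,28),t(442,148,28),'at mid L,R',t(329.5,415,28),t(435,415,28))
zt=s['eef_pos'][2]+15
print('bar end L,R',t(344,274,zt),t(424,274,zt),'near',t(346,500,zt),t(420,500,zt))
E
```

```text
strip far L,R [ 99.9 -20.2] [99.9 19.8] at mid L,R [  6.1 -19.6] [ 6.1 20. ]
bar end L,R [ 63.5 -10.6] [63.5 12.1] near [ -8.7 -11.4] [-8.7 12.4]
```

Strip centre and bar centre agree to within 1 mm in both axes, and the yaws match. Setting it down.

Emit:
{"method": "send_rows", "body": {"series": [[[0.1,-0.5,-0.4,2,0],[0.1,-0.5,-0.4,3.5,0],[0.1,-0.5,-0.4,4.5,0],[0.1,-0.5,-0.4,4.8,0],[0.1,-0.5,-0.4,4.8,0],[0.1,-0.5,-0.4,4.8,0]]]}}

```text
clock: 31.0
eef_pos: [489.1, 240.3, 43.5]
eef_rot: [-3.142, 0.0, 0.3]
wrist_force: [-1.4, -0.2, -4.8]
finger_gap: 24.1
```

Emit:
{"method": "send_rows", "body": {"series": [[[0.1,0,0,0.4,0],[0.1,0,0,0.4,0],[0.1,0,0,0.4,0],[0.3,0,0,0.4,0],[0.5,0,0,0.4,0],[0.5,0,0,0.4,0],[0.5,0,0,0.4,0],[0.5,0,0,-10,0],[0.5,0,0,-45,0],[0.5,0,0,-85,0]]]}}

```text
clock: 32.0
eef_pos: [488.5, 240.1, 129.4]
eef_rot: [3.141, 0.002, 0.3]
wrist_force: [-0.2, 1.2, 0.7]
finger_gap: 47.3
```

```bash
python3 - <<'E'
from meas import *
c0=step(cmd(),[-.5,-.4,4.8,0]);json.dump(step(c0,[0,0,-85,0]).tolist(),open(CF,'w'))
check();c=shot('wrist');rects(c,[('bar_c',58)],'w11')
plan((400,150,170,1.2),commit=False)
E
```

```text
t 32.0 meas [488.5 240.1 129.4] yaw 0.3001 cmd [4.89142e+02 2.39710e+02 1.28200e+02 3.00000e-01] F [-0.2  1.2  0.7] gap 47.3
bar_c 0.56 rect [490.6 240.3] [131.   24.6] 17.5 centroid 490.2 240.3 area 2999
-> [400.0, 150.0, 170.0, 1.2] shift [-111.6, 59.4, -41.8, -51.6]
```

View pics/w11.png

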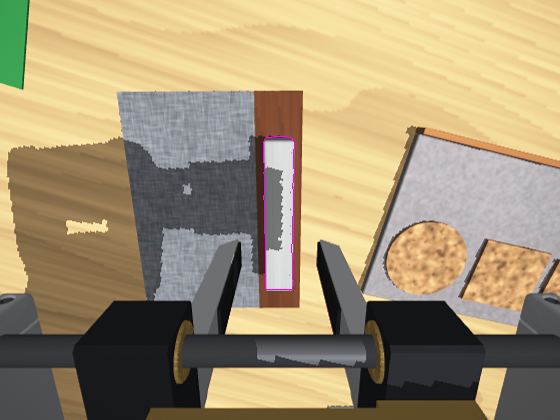

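The bar lies centred on the strip (strip x 254–303, bar 264–295; bar rows 138–290 against strip rows 91–307). Now for the tub in the tray.

```bash
python3 - <<'E'
from h import *
T=np.linalg.inv(tcp(manip.read_state()));c=shot('wrist')
t=lambda u,v,z:(T@np.r_[atz(c,u,v,z),1])[:2].round(1)
print('strip',[t(*p,28) for p in [(254,91),(303,91),(299,307),(259.5,307)]],'bar',[t(*p,58) for p in [(264,140),(294.5,140),(293.5,290),(264.5,290)]])
plan((378.3,-305,160,1.643),commit=False)
E
```

```text
strip [array([101.9, -20.1]), array([102. ,  20.7]), array([-104.4,   21.2]), array([-104.4,  -18.9])] bar [array([ 64.2, -10.9]), array([64.2, 12.8]), array([-66.8,  13.8]), array([-66.8, -12.1])]
-> [378.3, -305.0, 160.0, 1.643] shift [-266.6, 487.8, -31.8, -77.0]
```

Bar and strip centres agree to 0.2 mm. Moving on.

Emit:
{"method": "send_rows", "body": {"series": [[[0.6,-10,18,-20,-4],[0.7,-30,55,-31.8,-12],[0.78,-52,95,-31.8,-20],[0.78,-74,135,-31.8,-28],[0.78,-96,175,-31.8,-36],[0.78,-117,215,-31.8,-44],[0.78,-139,255,-31.8,-52],[0.78,-161,295,-31.8,-60],[0.78,-183,335,-31.8,-68],[0.78,-204,373,-31.8,-74]]]}}

```text
clock: 33.15
eef_pos: [408.6, -156.0, 159.7]
eef_rot: [-3.141, -0.0, 1.542]
wrist_force: [1.5, 0.3, -0.5]
finger_gap: 73.4
```

```bash
python3 - <<'E'
from h import *
json.dump(step([489.142,239.71,128.2,.3],[-204,373,-31.8,-74]).tolist(),open(CF,'w'));check()
plan((378.3,-305,160,1.643),commit=True)
E
```

```text
t 33.15 meas [ 408.6 -156.   159.7] yaw 1.5423 cmd [ 404.482 -176.917  160.       1.592] F [ 1.5  0.3 -0.5] gap 73.4
-> [378.3, -305.0, 160.0, 1.643] shift [-127.5, -28.8, 0.0, -2.9]
```

Emit:
{"method": "send_rows", "body": {"series": [[[0.78,-40,-9,0,-2],[0.78,-80,-18,0,-2.9],[0.78,-110,-24.8,0,-2.9],[0.78,-124,-28,0,-2.9],[0.78,-127.5,-28.8,0,-2.9],[0.78,-127.5,-28.8,0,-2.9],[0.78,-127.5,-28.8,0,-2.9],[0.78,-127.5,-28.8,0,-2.9]]]}}

```text
clock: 33.95
eef_pos: [376.9, -280.1, 160.3]
eef_rot: [-3.142, -0.0, 1.589]
wrist_force: [-0.1, -0.6, 1.3]
finger_gap: 73.2
```

```bash
python3 - <<'E'
from h import *
check();s=manip.read_state();p=s['eef_pos'];r=tcp(s)[:3,:3];c=[*p,np.arctan2(r[1,0],r[0,0])];json.dump([float(x) for x in c],open(CF,'w'))
plan((378.26,-305.0,125,1.643))
E
```

```text
t 33.95 meas [ 376.9 -280.1  160.3] yaw 1.5891 cmd [ 378.334 -304.987  160.       1.642] F [-0.1 -0.6  1.3] gap 73.2
-> [378.26, -305.0, 125.0, 1.643] shift [-24.9, 0.9, 35.3, -3.1]
```

Emit:
{"method": "send_rows", "body": {"series": [[[0.78,-15,0.5,0,-2],[0.78,-24.9,0.9,15,-3.1],[0.78,-24.9,0.9,30,-3.1],[0.78,-24.9,0.9,35.3,-3.1],[0.78,-24.9,0.9,35.3,-3.1],[0.78,-24.9,0.9,35.3,-3.1],[0.78,-24.9,0.9,35.3,-3.1]]], "newtons": 30}}

```text
clock: 34.65
eef_pos: [378.2, -306.0, 125.7]
eef_rot: [3.141, 0.001, 1.642]
wrist_force: [-0.0, 0.9, 0.0]
finger_gap: 73.6
```

```bash
python3 - <<'E'
from h import *
check();plan((378.26,-305.0,48.8,1.643))
E
```

```text
t 34.65 meas [ 378.2 -306.   125.7] yaw 1.6422 cmd [ 378.255 -304.999  124.974    1.643] F [-0.   0.9  0. ] gap 73.6
-> [378.26, -305.0, 48.8, 1.643] shift [-0.0, 0.0, 76.2, 0.0]
```

Emit:
{"method": "send_rows", "body": {"series": [[[0.78,0.9,0,10,0],[0.78,0.9,0,35,0],[0.78,0.9,0,60,0],[0.78,0.9,0,72,0],[0.78,0.9,0,76.2,0],[0.78,0.9,0,76.2,0],[0.4,0.9,0,76.2,0],[0.3,0.9,0,76.2,0],[0.3,0.9,0,76.2,0],[0.3,0.9,0,76.2,0]]]}}

```text
clock: 35.65
eef_pos: [378.2, -305.4, 49.6]
eef_rot: [3.141, 0.001, 1.642]
wrist_force: [-0.2, 0.3, 6.7]
finger_gap: 59.7
```

Emit:
{"method": "send_rows", "body": {"series": [[[0.3,0,0,0,0],[0.3,0,0,-4,0],[0.3,0,0,-20,0],[0.3,0,0,-50,0],[0.3,0,0,-80,0],[0.3,0,0,-97,0],[0.3,0,0,-100,0],[0.3,0,0,-100,0]]]}}

```text
clock: 36.45
eef_pos: [377.6, -304.9, 148.5]
eef_rot: [-3.142, -0.0, 1.642]
wrist_force: [0.2, -0.2, -3.7]
finger_gap: 60.1
```

```bash
python3 - <<'E'
from h import *
check();json.dump([378.2,-305.0,149,1.6425],open(CF,'w'))
plan((478.2,82.6,149,1.6418))
E
```

```text
t 36.45 meas [ 377.6 -304.9  148.5] yaw 1.6418 cmd [ 378.255 -304.999   48.774    1.643] F [ 0.2 -0.2 -3.7] gap 60.1
-> [478.2, 82.6, 149.0, 1.642] shift [379.4, 127.5, 0.0, 0.0]
```

Emit:
{"method": "send_rows", "body": {"series": [[[0.3,12,4,0,0],[0.3,40,13.4,0,0],[0.3,80,26.9,0,0],[0.3,120,40.3,0,0],[0.3,160,53.8,0,0],[0.3,200,67.2,0,0],[0.3,240,80.6,0,0],[0.3,280,94.1,0,0],[0.3,315,105.9,0,0],[0.3,340,114.3,0,0]]]}}

```text
clock: 37.45
eef_pos: [467.0, 45.1, 147.6]
eef_rot: [-3.14, -0.0, 1.643]
wrist_force: [0.1, -0.0, -3.0]
finger_gap: 60.2
```

Emit:
{"method": "send_rows", "body": {"series": [[[0.3,22,7.4,0,0],[0.3,35,11.8,0,0],[0.3,39.4,13.2,0,0],[0.3,39.4,13.2,20,0],[0.3,39.4,13.2,50,0],[0.3,39.4,13.2,75,0],[0.3,39.4,13.2,80,0],[0.3,39.4,13.2,80,0],[0.3,39.4,13.2,80,0],[0.3,39.4,13.2,80,0]]]}}

```text
clock: 38.45
eef_pos: [478.6, 82.4, 70.0]
eef_rot: [3.14, -0.0, 1.642]
wrist_force: [-0.6, -0.1, -3.1]
finger_gap: 59.9
```

```bash
python3 - <<'E'
from h import *
json.dump([478.2,82.6,69,1.642],open(CF,'w'));check()
E
```

```text
t 38.45 meas [478.6  82.4  70. ] yaw 1.6417 cmd [478.2    82.6    69.      1.642] F [-0.6 -0.1 -3.1] gap 59.9
```

Emit:
{"method": "send_rows", "body": {"series": [[[0.3,0,0,4,0],[0.3,0,0,8,0],[0.3,0,0,9.5,0],[0.3,0,0,10,0],[0.3,0,0,10.3,0],[0.3,0,0,10.3,0],[0.3,0,0,10.3,0]]]}}

```text
clock: 39.15
eef_pos: [478.0, 82.5, 59.5]
eef_rot: [-3.141, 0.0, 1.642]
wrist_force: [-10.4, -0.5, 18.5]
finger_gap: 59.8
```

Emit:
{"method": "send_rows", "body": {"series": [[[0.3,0,0,-0.6,0],[0.3,0,0,-0.6,0],[0.3,0,0,-0.6,0]]]}}

```text
clock: 39.45
eef_pos: [478.0, 82.5, 59.6]
eef_rot: [-3.141, 0.0, 1.642]
wrist_force: [-4.9, 0.2, 10.0]
finger_gap: 59.7
```

Emit:
{"method": "send_rows", "body": {"series": [[[0.75,0,0,0,0],[0.8,0,0,0,0],[0.85,0,0,0,0],[0.9,0,0,0,0],[0.9,0,0,-10,0],[0.9,0,0,-45,0],[0.9,0,0,-80,0],[0.9,0,0,-92,0],[0.9,0,0,-92,0],[0.9,0,0,-92,0]]]}}

```text
clock: 40.45
eef_pos: [477.6, 82.4, 150.1]
eef_rot: [-3.14, 0.0, 1.642]
wrist_force: [0.3, 0.1, -0.3]
finger_gap: 84.5
```

```bash
python3 - <<'E'
from meas import *
json.dump([478.2,82.6,69-10.3+.6+92,1.642],open(CF,'w'));check()
plan((485,40,151,1.642),commit=False)
plan((467.6,-316.2,151,1.643))
E
```

```text
t 40.45 meas [477.6  82.4 150.1] yaw 1.6418 cmd [478.2    82.6   151.3     1.642] F [ 0.3  0.1 -0.3] gap 84.5
-> [485.0, 40.0, 151.0, 1.642] shift [-43.0, 3.8, 0.3, 0.0]
-> [467.6, -316.2, 151.0, 1.643] shift [-397.0, -38.9, 0.3, -0.1]
```

Emit:
{"method": "send_rows", "body": {"series": [[[0.78,-20,-2,0.3,0],[0.78,-55,-5.4,0.3,0],[0.78,-80,-7.8,0.3,0],[0.78,-83,-8.1,0.3,0],[0.78,-83,-8.1,0.3,0],[0.78,-83,-8.1,0.3,0],[0.78,-83,-8.1,0.3,0]]]}}

```text
clock: 41.15
eef_pos: [475.8, -0.1, 150.4]
eef_rot: [-3.141, -0.0, 1.643]
wrist_force: [0.3, -0.7, 0.8]
finger_gap: 73.3
```

```bash
python3 - <<'E'
from meas import *
json.dump(step([478.2,82.6,151.3,1.642],[-83,-8.1,.3,0]).tolist(),open(CF,'w'));check()
c=shot('wrist');print('cam',c['pose'][:3,3]);rects(c,[('tub_c',119),('coaster_round',14),('coaster_square',14),('coaster_oblong',14)],'w12')
plan((467.6,-316.2,151,1.643))
E
```

```text
t 41.15 meas [ 4.758e+02 -1.000e-01  1.504e+02] yaw 1.643 cmd [476.025  -0.766 151.      1.642] F [ 0.3 -0.7  0.8] gap 73.3
cam [470.20284413  82.98975367 322.03125209]
tub_c 0.94 rect [478.4  82.3] [59. 59.] 30.0 centroid 478.3 82.3 area 2741
coaster_square 0.68 rect [484.5  -2.7] [69.5 69.7] 4.2 centroid 484.3 -3.2 area 4606
coaster_oblong 0.63 rect [490.5 -88.6] [60.1 82. ] 4.2 centroid 490.5 -88.6 area 4842
-> [467.6, -316.2, 151.0, 1.643] shift [-314.0, -30.8, 0.0, -0.1]
```

View pics/w12.png

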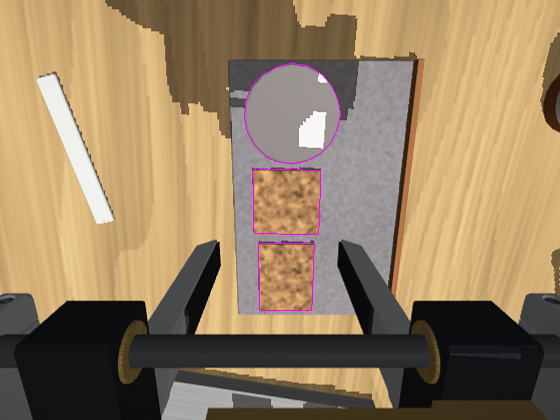

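The tub stands upright at (478.3,82.3), on the coaster centre. Next is the jar.

Emit:
{"method": "send_rows", "body": {"series": [[[0.78,-20,-2,0,0],[0.78,-60,-5.9,0,0],[0.78,-105,-10.3,0,0],[0.78,-150,-14.7,0,0],[0.78,-195,-19.1,0,0],[0.78,-240,-23.5,0,0],[0.78,-278,-27.3,0,0],[0.78,-300,-29.4,0,-0.1],[0.78,-311,-30.5,0,-0.1],[0.78,-314,-30.8,0,-0.1]]]}}

```text
clock: 42.4
eef_pos: [467.3, -316.7, 150.5]
eef_rot: [-3.141, -0.0, 1.643]
wrist_force: [-0.3, -0.4, 0.3]
finger_gap: 73.3
```

Emit:
{"method": "send_rows", "body": {"series": [[[0.78,0,0,10,0],[0.78,0,0,25,0],[0.78,0,0,25,0],[0.78,0,0,25,0],[0.78,0,0,25,0]]]}}

```text
clock: 42.9
eef_pos: [467.8, -316.0, 126.4]
eef_rot: [3.141, 0.0, 1.644]
wrist_force: [0.0, -0.3, 0.2]
finger_gap: 73.2
```

```bash
python3 - <<'E'
from h import *
json.dump([467.6,-316.2,126,1.643],open(CF,'w'));check()
E
```

```text
t 42.9 meas [ 467.8 -316.   126.4] yaw 1.6443 cmd [ 467.6   -316.2    126.       1.643] F [ 0.  -0.3  0.2] gap 73.2
```

Emit:
{"method": "send_rows", "body": {"series": [[[0.78,0,0,10,0.1],[0.78,0,0,35,0.1],[0.78,0,0,60,0.1],[0.78,0,0,73,0.1],[0.78,0,0,77.2,0.1],[0.78,0,0,77.2,0.1],[0.4,0,0,77.2,0.1],[0.2,0,0,77.2,0.1],[0.2,0,0,77.2,0.1],[0.2,0,0,77.2,0.1]]]}}

```text
clock: 43.9
eef_pos: [467.6, -316.5, 49.1]
eef_rot: [3.141, 0.001, 1.642]
wrist_force: [-0.7, 0.6, 3.1]
finger_gap: 47.7
```

Emit:
{"method": "send_rows", "body": {"series": [[[0.2,0,0,0,0],[0.2,0,0,0,0],[0.2,0,0,-4,0],[0.2,0,0,-20,0],[0.2,0,0,-50,0],[0.2,0,0,-80,0],[0.2,0,0,-97,0],[0.2,0,0,-100,0],[0.2,0,0,-100,0]]]}}

```text
clock: 44.8
eef_pos: [467.2, -316.2, 148.1]
eef_rot: [-3.141, -0.0, 1.642]
wrist_force: [-0.6, -0.5, -3.9]
finger_gap: 47.7
```

```bash
python3 - <<'E'
from h import *
json.dump([467.5,-316.2,148.8,1.6423],open(CF,'w'));check()
plan((484.4,-2.8,148.8,1.642))
E
```

```text
t 44.8 meas [ 467.2 -316.2  148.1] yaw 1.6419 cmd [ 467.5   -316.2    148.8      1.642] F [-0.6 -0.5 -3.9] gap 47.7
-> [484.4, -2.8, 148.8, 1.642] shift [311.4, 39.2, 0.0, 0.0]
```

Emit:
{"method": "send_rows", "body": {"series": [[[0.2,12,1.5,0,0],[0.2,40,5,0,0],[0.2,82,10.3,0,0],[0.2,124,15.6,0,0],[0.2,166,20.9,0,0],[0.2,208,26.2,0,0],[0.2,250,31.5,0,0],[0.2,282,35.5,0,0],[0.2,302,38,0,0],[0.2,311.4,39.2,0,0]]]}}

```text
clock: 45.8
eef_pos: [483.6, -0.8, 147.5]
eef_rot: [-3.14, -0.0, 1.644]
wrist_force: [0.4, -0.6, -3.3]
finger_gap: 48.0
```

Emit:
{"method": "send_rows", "body": {"series": [[[0.2,0,0,8,0],[0.2,0,0,30,0],[0.2,0,0,58,0],[0.2,0,0,76,0],[0.2,0,0,84,0],[0.2,0,0,86,0],[0.2,0,0,86,0],[0.2,0,0,86,0],[0.2,0,0,86,0]]]}}

```text
clock: 46.7
eef_pos: [484.8, -3.0, 63.3]
eef_rot: [3.14, 0.0, 1.642]
wrist_force: [0.0, -0.0, -2.4]
finger_gap: 48.4
```

```bash
python3 - <<'E'
from h import *
json.dump([484.4,-2.8,62.8,1.642],open(CF,'w'));check()
E
```

```text
t 46.7 meas [484.8  -3.   63.3] yaw 1.6419 cmd [484.4    -2.8    62.8     1.642] F [ 0.  -0.  -2.4] gap 48.4
```

Emit:
{"method": "send_rows", "body": {"series": [[[0.2,0,0,2,0],[0.2,0,0,3,0],[0.2,0,0,3.5,0],[0.2,0,0,3.5,0],[0.2,0,0,3.5,0]]]}}

```text
clock: 47.2
eef_pos: [484.4, -2.9, 59.1]
eef_rot: [-3.142, -0.0, 1.642]
wrist_force: [-0.5, 1.0, -1.2]
finger_gap: 47.8
```

Emit:
{"method": "send_rows", "body": {"series": [[[0.2,0,0,0.3,0],[0.2,0,0,0.3,0],[0.65,0,0,0.3,0],[0.75,0,0,0.3,0],[0.75,0,0,0.3,0],[0.75,0,0,0.3,0],[0.75,0,0,-8,0],[0.75,0,0,-40,0],[0.75,0,0,-80,0],[0.75,0,0,-95,0]]]}}

```text
clock: 48.2
eef_pos: [485.5, -3.0, 158.1]
eef_rot: [3.137, 0.001, 1.642]
wrist_force: [-0.5, 1.1, -0.4]
finger_gap: 70.4
```

```bash
python3 - <<'E'
from h import *
json.dump([484.4,-2.8,59.3+95,1.642],open(CF,'w'));check()
plan((557,-327,154,1.643))
E
```

```text
t 48.2 meas [485.5  -3.  158.1] yaw 1.6419 cmd [484.4    -2.8   154.3     1.642] F [-0.5  1.1 -0.4] gap 70.4
-> [557.0, -327.0, 154.0, 1.643] shift [-328.5, 49.4, 0.3, -0.1]
```

Emit:
{"method": "send_rows", "body": {"series": [[[0.75,-25,3.8,0,0],[0.75,-65,9.8,0,0],[0.75,-110,16.5,0,0],[0.75,-155,23.3,0,0],[0.75,-200,30.1,0,0],[0.75,-245,36.8,0,0],[0.75,-288,43.3,0,0],[0.75,-315,47.4,0.3,0],[0.75,-325,48.9,0.3,0],[0.75,-328.5,49.4,0.3,0]]]}}

```text
clock: 49.2
eef_pos: [556.9, -327.4, 153.7]
eef_rot: [-3.141, -0.0, 1.641]
wrist_force: [-0.4, 0.3, 0.6]
finger_gap: 70.4
```

Emit:
{"method": "send_rows", "body": {"series": [[[0.75,0,0,10,0],[0.75,0,0,28,0],[0.75,0,0,28,0],[0.75,0,0,28,0],[0.75,0,0,28,0]]]}}

```text
clock: 49.7
eef_pos: [557.4, -326.7, 126.7]
eef_rot: [3.141, 0.001, 1.643]
wrist_force: [0.1, -0.8, 0.1]
finger_gap: 70.6
```

```bash
python3 - <<'E'
from h import *
json.dump([557.0,-327.0,126,1.642],open(CF,'w'));check()
E
```

```text
t 49.7 meas [ 557.4 -326.7  126.7] yaw 1.6425 cmd [ 557.    -327.     126.       1.642] F [ 0.1 -0.8  0.1] gap 70.6
```

Emit:
{"method": "send_rows", "body": {"series": [[[0.75,0,0,10,0],[0.75,0,0,35,0],[0.75,0,0,60,0],[0.75,0,0,73,0],[0.75,0,0,77.2,0],[0.75,0,0,77.2,0],[0.4,0,0,77.2,0],[0.1,0,0,77.2,0],[0.1,0,0,77.2,0],[0.1,0,0,77.2,0]]]}}

```text
clock: 50.7
eef_pos: [557.1, -327.2, 49.0]
eef_rot: [3.141, 0.0, 1.642]
wrist_force: [-0.3, -0.4, 0.2]
finger_gap: 42.2
```

Emit:
{"method": "send_rows", "body": {"series": [[[0.1,0,0,0,0],[0.1,0,0,0,0],[0.1,0,0,-4,0],[0.1,0,0,-20,0],[0.1,0,0,-50,0],[0.1,0,0,-80,0],[0.1,0,0,-97,0],[0.1,0,0,-100,0],[0.1,0,0,-100,0]]]}}

```text
clock: 51.6
eef_pos: [557.0, -327.1, 149.0]
eef_rot: [3.141, 0.0, 1.642]
wrist_force: [0.1, 0.1, -2.0]
finger_gap: 40.6
```

```bash
python3 - <<'E'
from h import *
json.dump([557.0,-327,148.8,1.6422],open(CF,'w'));check()
plan((490.5,-89.0,148.8,1.642))
E
```

```text
t 51.6 meas [ 557.  -327.1  149. ] yaw 1.6419 cmd [ 557.    -327.     148.8      1.642] F [ 0.1  0.1 -2. ] gap 40.6
-> [490.5, -89.0, 148.8, 1.642] shift [242.1, -49.4, 0.0, 0.0]
```

Emit:
{"method": "send_rows", "body": {"series": [[[0.1,12,-2.4,0,0],[0.1,40,-8.2,0,0],[0.1,80,-16.3,0,0],[0.1,120,-24.5,0,0],[0.1,160,-32.6,0,0],[0.1,198,-40.4,0,0],[0.1,225,-45.9,0,0],[0.1,238,-48.6,0,0],[0.1,242.1,-49.4,0,0],[0.1,242.1,-49.4,0,0]]]}}

```text
clock: 52.6
eef_pos: [490.5, -89.2, 148.3]
eef_rot: [-3.141, 0.0, 1.642]
wrist_force: [-0.7, -0.7, -1.3]
finger_gap: 40.6
```

Emit:
{"method": "send_rows", "body": {"series": [[[0.1,0,0,8,0],[0.1,0,0,30,0],[0.1,0,0,58,0],[0.1,0,0,76,0],[0.1,0,0,84,0],[0.1,0,0,87.5,0],[0.1,0,0,89.5,0],[0.1,0,0,89.5,0],[0.1,0,0,89.5,0],[0.1,0,0,89.5,0]]]}}

```text
clock: 53.6
eef_pos: [490.8, -89.2, 59.6]
eef_rot: [3.141, 0.0, 1.642]
wrist_force: [0.1, -0.7, -1.8]
finger_gap: 40.3
```

```bash
python3 - <<'E'
from h import *
json.dump([490.5,-89,59.3,1.642],open(CF,'w'));check()
E
```

```text
t 53.6 meas [490.8 -89.2  59.6] yaw 1.6419 cmd [490.5   -89.     59.3     1.642] F [ 0.1 -0.7 -1.8] gap 40.3
```

Lower the last bit, release, and back off so the camera stands over the row.

Emit:
{"method": "send_rows", "body": {"series": [[[0.1,0,0,0.5,0],[0.1,0,0,0.6,0],[0.1,0,0,0.6,0],[0.6,0,0,0.6,0],[0.7,0,0,0.6,0],[0.75,0,0,0.6,0],[0.75,0,0,-8,0],[0.75,0,0,-40,0],[0.75,0,0,-80,0],[0.75,0,0,-110,0]]]}}

```text
clock: 54.6
eef_pos: [490.8, -89.1, 171.9]
eef_rot: [3.14, 0.001, 1.642]
wrist_force: [-0.1, 0.1, -0.7]
finger_gap: 70.7
```

Emit:
{"method": "send_rows", "body": {"series": [[[0.75,-15,0,-20,0],[0.75,-45,-1,-50,0],[0.75,-60,-2,-70,0],[0.75,-60,-2,-70,0],[0.75,-60,-2,-70,0],[0.75,-60,-2,-70,0],[0.75,-60,-2,-70,0]]]}}

```text
clock: 55.3
eef_pos: [492.6, -148.3, 238.2]
eef_rot: [-3.14, -0.001, 1.643]
wrist_force: [1.1, -0.9, -0.4]
finger_gap: 70.4
```

```bash
python3 - <<'E'
from meas import *
json.dump(step([490.5,-89,169,1.642],[-60,-2,-70,0]).tolist(),open(CF,'w'));check()
c=shot('wrist');print('cam',c['pose'][:3,3].round(1));rects(c,[('tub_c',119),('jar_c',99),('tin_c',119),('coaster_square',14),('coaster_oblong',14),('coaster_round',14)],'w13')
save(c,'w13raw')
i=c['img'][40:310,180:430,::-1];cv2.imwrite('pics/w13c.png',cv2.resize(i,None,fx=2.2,fy=2.2,interpolation=cv2.INTER_CUBIC))
E
```

```text
t 55.3 meas [ 492.6 -148.3  238.2] yaw 1.6427 cmd [ 492.774 -148.99   239.       1.642] F [ 1.1 -0.9 -0.4] gap 70.4
cam [487.2 -65.4 409.8]
jar_c 0.92 rect [484.9  -6.8] [46.7 57.2] 5.7 centroid 484.8 -6.5 area 2451
tin_c 0.8 rect [491.3 -88.5] [41.5 62.9] 1.6 centroid 491.1 -88.2 area 2431
coaster_square 0.85 rect [484.5  -4.4] [67.9 66.3] 4.2 centroid 481.4 -26.5 area 919
coaster_oblong 0.81 rect [472.  -76.6] [98.7 49.1] 56.4 centroid 476.9 -68.7 area 714
```

View pics/w13c.png

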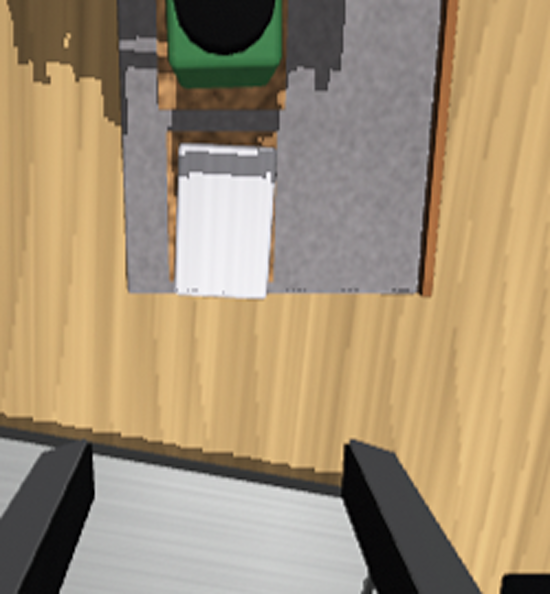

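Tin and jar stand on their coasters, with the tin centre about right. Its yaw reads 1.6° against the coaster's 4°, so I'm looking from closer to check.

Emit:
{"method": "send_rows", "body": {"series": [[[0.75,5,0,20,0],[0.75,12,-1,55,0],[0.75,18,-2,75,0],[0.75,18,-2,80,0],[0.75,18,-2,80,0],[0.75,18,-2,80,0],[0.75,18,-2,80,0]]]}}

```text
clock: 56.35
eef_pos: [490.1, -131.6, 160.2]
eef_rot: [3.14, 0.001, 1.642]
wrist_force: [-0.5, -0.6, 0.6]
finger_gap: 70.6
```

```bash
cat > tri.py <<'E'
from meas import *
def sides(c,name,z):
    q=manip.silhouettes(name,c)[0];m=q['pixels'];print(name,round(q['conf'],2),np.round(q['rect']))
    g=cv2.GaussianBlur(c['img'].astype(np.float32).sum(2),(0,0),.8)
    l,t,w,h=[int(round(v)) for v in q['rect']]
    for side in ['L','R','T','B']:
        pts=[]
        rng=range(t+int(.2*h),t+int(.85*h)) if side in 'LR' else range(l+int(.2*w),l+int(.8*w))
        for k in rng:
            idx=np.where(m[k] if side in 'LR' else m[:,k])[0]
            if len(idx)<5: continue
            e=idx[0]-.5 if side in 'LT' else idx[-1]+.5
            a=int(e)-4;line=np.abs(np.diff(g[k,a:a+10] if side in 'LR' else g[a:a+10,k]))
            line=line-line.min();j=a+.5+np.argmax(line)
            pts.append((j,k) if side in 'LR' else (k,j))
        W=np.array([atz(c,u,v,z)[:2] for u,v in pts],np.float32)
        vx,vy,x0,y0=cv2.fitLine(W,cv2.DIST_HUBER,0,.5,.01).ravel()
        ang=np.degrees(np.arctan2(vy,vx)) if side in 'TB' else np.degrees(np.arctan2(-vx,vy))
        print(' ',side,'yaw',round((ang+90)%180-90,2),'mid',np.round([x0,y0],1),len(pts))
E
python3 - <<'E'
from tri import *
json.dump(step(cmd(),[18,-2,80,0]).tolist(),open(CF,'w'));check()
c=shot('wrist');print('cam',c['pose'][:3,3].round(1));save(c,'w14')
sides(c,'tin_c',119);sides(c,'jar_c',99)
q=manip.silhouettes('jar_c',c)[0]
i=c['img'][60:340,180:400,::-1];cv2.imwrite('pics/w14c.png',cv2.resize(i,None,fx=2.1,fy=2.1,interpolation=cv2.INTER_CUBIC))
E
```

```text
t 56.35 meas [ 490.1 -131.6  160.2] yaw 1.6416 cmd [ 489.498 -131.178  159.       1.642] F [-0.5 -0.6  0.6] gap 70.6
cam [484.2 -48.5 331.7]
tin_c 0.94 [254. 124.  63.  94.]
  L yaw 3.95 mid [471.4 -87. ] 61
  R yaw 0.51 mid [510.8 -85.5] 61
  T yaw -5.35 mid [485.6 -55.6] 38
  B yaw 0.89 mid [ 493.5 -119.5] 38
jar_c 0.86 [249.   0.  69.  92.]
  L yaw 4.43 mid [462.3  -2.7] 60
  R yaw 7.54 mid [507.7  -7.3] 60Traceback (most recent call last):
  File "<stdin>", line 4, in <module>
  File "tri.py", line 14, in sides
    line=line-line.min();j=a+.5+np.argmax(line)
              ~~~~~~~~^^
    return umr_minimum(a, axis, None, out, keepdims, initial, where)
ValueError: zero-size array to reduction operation minimum which has no identity
```

```bash
python3 - <<'E'
import cv2
i=cv2.imread('pics/w14.png')[70:245,215:365];cv2.imwrite('pics/w14c.png',cv2.resize(i,None,fx=3.4,fy=3.4,interpolation=cv2.INTER_CUBIC))
E
```

```text
(no output)
```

View pics/w14c.png

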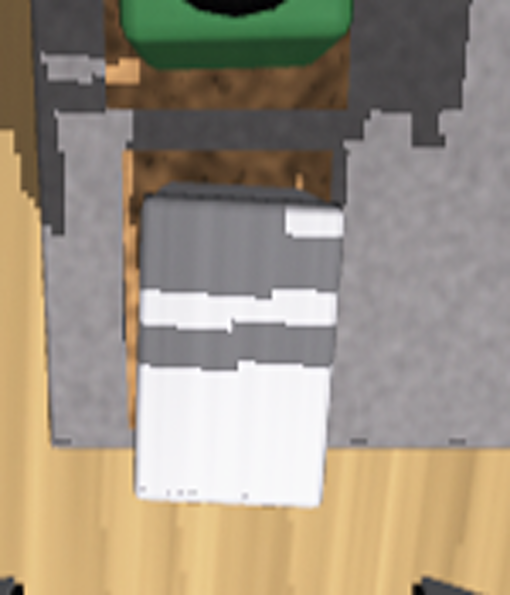

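The tin's top is turned about 3° clockwise against the stand edge: corners (143,197), (344,207), (322,507), (136,496). I'll compute that and check whether it was so at the start.

```bash
python3 - <<'E'
from tri import *
c=shot('wrist')
def an(P):
    P=np.array(P);d=[P[1]-P[0],P[2]-P[3],P[0]-P[3],P[1]-P[2]]
    print('ctr',P.mean(0).round(1),'yaw',[round(float(np.degrees(np.arctan2(v[1],v[0]) if i<2 else np.arctan2(-v[0],v[1]))),1) for i,v in enumerate(d)],'len',[round(float(np.linalg.norm(v)),1) for v in d])
an([atz(c,u/3.4+215-.35,v/3.4+70-.35,119)[:2] for u,v in [(143,197),(344,207),(322,507),(136,496)]])
for n,C in [('w2',[(217,397),(284,402),(277,497),(210,492)]),('w3',[(223,254),(299,257),(291,369),(218,364)])]:
    V=dict(c);V['pose']=np.load(n+'.npz')['pose'];an([atz(V,u/2+140,v/2+60,119)[:2] for u,v in C])
V['pose']=np.load('w3.npz')['pose'];an([atz(V,u/2+140,v/2+60,99)[:2] for u,v in [(206,94),(298,91),(299,186),(209,188)]])
plan((484,-85,165,1.642))
E
```

```text
ctr [491.  -88.4] yaw [1.3, 0.5, 1.6, 1.7] len [38.9, 39.0, 60.7, 61.3]
ctr [492.8 -90. ] yaw [0.5, 0.2, -0.2, 1.5] len [36.7, 38.5, 60.0, 60.1]
ctr [492.3 -89.7] yaw [2.9, 0.9, 1.2, 1.8] len [38.8, 39.3, 60.6, 61.9]
ctr [482.3  -3.8] yaw [7.0, 6.5, 5.3, 6.4] len [46.4, 47.3, 47.1, 47.5]
-> [484.0, -85.0, 165.0, 1.642] shift [46.5, -2.2, -6.0, 0.0]
```

Emit:
{"method": "send_rows", "body": {"series": [[[0.75,20,-1,-6,0],[0.75,40,-2,-6,0],[0.75,46.5,-2.2,-6,0],[0.75,46.5,-2.2,-6,0],[0.75,46.5,-2.2,-6,0],[0.75,46.5,-2.2,-6,0]]]}}

```text
clock: 57.15
eef_pos: [484.1, -85.7, 165.0]
eef_rot: [-3.141, 0.0, 1.641]
wrist_force: [-0.2, 0.1, 0.1]
finger_gap: 70.1
```

```bash
cat > jar.py <<'E'
from h import *
def top_rect(c,kind,z):
    hsv=cv2.cvtColor(c['img'],cv2.COLOR_RGB2HSV)
    m=((hsv[...,0]>50)&(hsv[...,0]<90)&(hsv[...,1]>90)&(hsv[...,2]>25)).astype(np.uint8)
    n,l,st,_=cv2.connectedComponentsWithStats(m);k=1+np.argmax(st[1:,4]);print('px',st[k])
    cs,_=cv2.findContours((l==k).astype(np.uint8),0,1);C=max(cs,key=cv2.contourArea)[:,0].astype(float)
    W=np.array([atz(c,u,v,z)[:2] for u,v in C],np.float32)
    H=cv2.convexHull(W);o,wh,a=cv2.minAreaRect(H);print('minrect',np.round(o,1),np.round(wh,1),round(a,2))
    # side fits, rotating by nominal yaw
    for it in range(1):
        R=np.array([[np.cos(.0716),np.sin(.0716)],[-np.sin(.0716),np.cos(.0716)]]);Q=(W-np.array(o))@R.T
        hx=np.abs(Q[:,0]).max();hy=np.abs(Q[:,1]).max()
        for nm,ax,sg in [('x+',0,1),('x-',0,-1),('y+',1,1),('y-',1,-1)]:
            s=(sg*Q[:,ax]>15)&(np.abs(Q[:,1-ax])<16);p=np.polyfit(Q[s,1-ax],Q[s,ax],1)
            print(' ',nm,'rel yaw to coaster',round(float(np.degrees(np.arctan(-p[0] if ax==0 else p[0]))),2),'dist',round(float(p[1]),1),s.sum())
E
python3 - <<'E'
from jar import *
check();c=shot('wrist');save(c,'w15');print(c['pose'][:3,3].round(1));top_rect(c,'jar',99)
E
```

```text
t 57.15 meas [484.1 -85.7 165. ] yaw 1.6413 cmd [483.996 -84.952 165.      1.642] F [-0.2  0.1  0.1] gap 70.1
[478.6  -2.6 336.6]
px [ 254   80   66   69 1537]
minrect [484.9  -3.4] [46.5 46.8] 5.83
  x+ rel yaw to coaster 0.57 dist 22.9 46
  x- rel yaw to coaster 1.31 dist -22.9 46
  y+ rel yaw to coaster 1.11 dist 23.0 45
  y- rel yaw to coaster 1.74 dist -23.1 43
```

The jar is centred within 0.6 mm and square within about 1.5°. The tin is 2.8° off, as it was at the start; I'll regrip it and turn it square.

```bash
python3 - <<'E'
from h import *
json.dump([484.05,-85.3,165,1.6415],open(CF,'w'))
plan((490.7,-89.1,135,1.642),(490.7,-89.1,59.1,1.642))
E
```

```text
-> [490.7, -89.1, 135.0, 1.642] shift [-4.3, 6.4, 30.0, -0.0]
-> [490.7, -89.1, 59.1, 1.642] shift [-4.3, 6.4, 105.9, -0.0]
```

Emit:
{"method": "send_rows", "body": {"series": [[[0.75,-4.3,6.4,10,0],[0.75,-4.3,6.4,25,0],[0.75,-4.3,6.4,30,0],[0.75,-4.3,6.4,55,0],[0.75,-4.3,6.4,85,0],[0.75,-4.3,6.4,101,0],[0.75,-4.3,6.4,105.9,0],[0.75,-4.3,6.4,105.9,0],[0.4,-4.3,6.4,105.9,0],[0.1,-4.3,6.4,105.9,0]]]}}

```text
clock: 58.2
eef_pos: [491.3, -89.1, 60.1]
eef_rot: [3.14, 0.001, 1.642]
wrist_force: [-0.3, 0.9, -0.4]
finger_gap: 57.5
```

Emit:
{"method": "send_rows", "body": {"series": [[[0.1,0,0,0,0],[0.1,0,0,0,0],[0.1,0,0,0,0],[0.1,0,0,-2,0],[0.1,0,0,-6,0],[0.1,0,0,-6,-1],[0.1,0,0,-6,-2],[0.1,0,0,-6,-2.7],[0.1,0,0,-6,-2.7],[0.1,0,0,-6,-2.7]]]}}

```text
clock: 59.2
eef_pos: [490.7, -88.9, 65.1]
eef_rot: [-3.141, -0.0, 1.689]
wrist_force: [-0.3, -0.2, -2.9]
finger_gap: 40.6
```

```bash
python3 - <<'E'
from h import *
json.dump([490.7,-89.1,65.1,1.642+np.radians(2.7)],open(CF,'w'));check()
E
```

```text
t 59.2 meas [490.7 -88.9  65.1] yaw 1.6889 cmd [490.7   -89.1    65.1     1.689] F [-0.3 -0.2 -2.9] gap 40.6
```

Emit:
{"method": "send_rows", "body": {"series": [[[0.1,0,0.4,3,0],[0.1,0,0.4,5,0],[0.1,0,0.4,6,0],[0.1,0,0.4,6.3,0],[0.1,0,0.4,6.3,0],[0.1,0,0.4,6.3,0]]]}}

```text
clock: 59.8
eef_pos: [491.1, -88.8, 59.5]
eef_rot: [-3.141, 0.0, 1.689]
wrist_force: [-6.5, 1.2, 11.2]
finger_gap: 40.3
```

Emit:
{"method": "send_rows", "body": {"series": [[[0.5,0,0,0,0],[0.65,0,0,0,0],[0.75,0,0,0,0],[0.75,0,0,0,0],[0.75,0,0,-8,0],[0.75,0,0,-40,0],[0.75,0,0,-80,0],[0.75,0,0,-105,0],[0.75,0,0,-110,0],[0.75,0,0,-110,0]]]}}

```text
clock: 60.8
eef_pos: [491.2, -88.9, 169.3]
eef_rot: [3.14, 0.0, 1.689]
wrist_force: [-0.5, 0.4, 0.2]
finger_gap: 70.4
```

Emit:
{"method": "send_rows", "body": {"series": [[[0.75,-20,0,0,0],[0.75,-55,0,0,2.7],[0.75,-80,0,0,2.7],[0.75,-85,0,0,2.7],[0.75,-85,0,0,2.7],[0.75,-85,0,0,2.7],[0.75,-85,0,0,2.7]]]}}

```text
clock: 61.5
eef_pos: [501.0, -172.2, 168.6]
eef_rot: [-3.141, -0.0, 1.643]
wrist_force: [0.1, -0.5, 0.5]
finger_gap: 70.6
```

```bash
python3 - <<'E'
from meas import *
check();c=shot('wrist');save(c,'w16');print('cam',c['pose'][:3,3].round(1))
rects(c,[('tin_c',119),('coaster_oblong',14)],'w16b')
m=manip.silhouettes('tin_c',c)[0]['pixels']
ys,xs=np.where(m);print('px',xs.min(),xs.max(),ys.min(),ys.max())
# rows' left/right edges of mask -> side yaw at z 119
for nm in 'LR':
    W=[]
    for r in range(ys.min()+12,ys.max()-12):
        i=np.where(m[r])[0];W.append(atz(c,i[0]-.5 if nm=='L' else i[-1]+.5,r,119)[:2])
    W=np.array(W);p=np.polyfit(W[:,1],W[:,0],1);print(nm,'yaw',np.degrees(np.arctan(-p[0])).round(2))
for nm in 'TB':
    W=[]
    for u in range(xs.min()+12,xs.max()-12):
        i=np.where(m[:,u])[0];W.append(atz(c,u,i[0]-.5 if nm=='T' else i[-1]+.5,119)[:2])
    W=np.array(W);p=np.polyfit(W[:,0],W[:,1],1);print(nm,'yaw',np.degrees(np.arctan(p[0])).round(2))
E
```

```text
t 61.5 meas [ 501.  -172.2  168.6] yaw 1.643 cmd [490.7   -89.1    65.1     1.689] F [ 0.1 -0.5  0.5] gap 70.6
cam [495.5 -89.2 340.2]
tin_c 0.68 rect [491.5 -89.2] [39.7 61.9] 4.3 centroid 491.4 -88.8 area 2383
px 242 302 63 159
L yaw 4.21
R yaw 4.14
T yaw 4.18
B yaw 5.49
```

The tin is now square (yaw 4.2–4.3° against 4.1°) and within about 1 mm of its coaster's centre. Backing away for a last check.

Emit:
{"method": "send_rows", "body": {"series": [[[0.75,-20,0,-30,0],[0.75,-55,0,-70,0],[0.75,-95,0,-100,0],[0.75,-120,0,-110,0],[0.75,-130,0,-110,0],[0.75,-130,0,-110,0],[0.75,-130,0,-110,0]]]}}

```text
clock: 62.4
eef_pos: [510.2, -301.8, 277.7]
eef_rot: [-3.14, -0.001, 1.642]
wrist_force: [-0.6, -0.5, -0.2]
finger_gap: 70.2
```

```bash
python3 - <<'E'
from meas import *
check()
for n in ['top','scene']:
    c=shot(n);save(c,n+'_end')
    for t in ['tub_c','jar_c','tin_c','bar_c','spine','bottle']:
        print(n,t,[(round(r['conf'],2),np.round(r['rect']).tolist()) for r in manip.find_in(t,c)[:1]])
    if n=='top': 
        rects(c,[('bar_c',58)])
        a=cv2.imread('pics/top0.png');b=c['img'][...,::-1]
        d=np.abs(a[135:185,200:245].astype(int)-b[135:185,200:245]).sum(2);print('bottle patch diff max/mean',d.max(),d.mean().round(2))
E
```

```text
t 62.4 meas [ 510.2 -301.8  277.7] yaw 1.6424 cmd [490.7   -89.1    65.1     1.689] F [-0.6 -0.5 -0.2] gap 70.2
top tub_c [(0.46, [268.0, 272.0, 26.0, 23.0])]
top jar_c [(0.66, [268.0, 268.0, 24.0, 26.0])]
top tin_c [(0.83, [308.0, 265.0, 36.0, 26.0])]
top bar_c [(0.65, [153.0, 253.0, 32.0, 59.0])]
top spine [(0.82, [101.0, 231.0, 94.0, 119.0])]
top bottle [(0.56, [208.0, 140.0, 34.0, 36.0])]
bar_c 0.61 rect [489.7 235.4] [126.5  29.7] 17.2 centroid 490.1 235.7 area 3311
bottle patch diff max/mean 22 9.83
scene tub_c []
scene jar_c [(0.63, [300.0, 177.0, 23.0, 42.0])]
scene tin_c [(0.88, [268.0, 166.0, 30.0, 40.0])]
scene bar_c [(0.74, [381.0, 222.0, 17.0, 40.0])]
scene spine [(0.79, [378.0, 220.0, 69.0, 72.0])]
scene bottle [(0.62, [275.0, 251.0, 30.0, 56.0])]
```

The network missed the tub in both pictures, so I'm checking it directly by comparing patches with the starting pictures.

```bash
python3 - <<'E'
import cv2,numpy as np
for n,(x,y,w,h) in [('top',(215,260,50,55)),('scene',(322,178,36,58))]:
    for s in ['0','_end']:
        i=cv2.imread(f'pics/{n}{s}.png')[y:y+h,x:x+w];g=cv2.cvtColor(i,cv2.COLOR_BGR2HSV)
        m=((g[...,1]<45)&(g[...,2]>125)).astype(np.uint8);k,l,st,ce=cv2.connectedComponentsWithStats(m);j=1+np.argmax(st[1:,4]);print(n,s,st[j]+[x,y,0,0,0],ce[j].round(1)+[x,y])
E
```

```text
top 0 [225 274  31  31 745] [240.1 288.8]
top _end [224 273  31  31 749] [238.6 287.8]
scene 0 [329 180  29  18 333] [341.4 188.6]
scene _end [329 180  23  18 296] [340.2 189.6]
```

The tub stands where it did, moved 1–3 mm onto the coaster centre, and the bottle is unchanged. Handing in.

```bash
python3 -c "
from cell import manip
print(manip.sign_off())"
```

```text
the job is handed in; nothing more can be done
None
```

The job is done and handed in at about 63 s. I stood the tin, jar and tub in the tray, laid the bar on the book's spine strip, then put all three back on their own coasters. No contact showed more than about 20 N at the wrist, and nothing was knocked over.

**Last checks:**

| Thing | Centring | Squareness |
|---|---|---|
| Bar on strip | within 0.2 mm (close view just after release) | lined up with the strip in the close views |
| Tub | within 0.5 mm | round |
| Jar | within about 0.6 mm | turned about 1–1.5°, left as it was |
| Tin | within about 1 mm | within about 0.3° |

- **Tin regripped:** the tin was turned about 2.8° against its coaster, as it had been at the start. I regripped it once and turned it square.
- **Bottle:** the top picture shows it where it was at the start.

**Checks that disagreed or failed:**
- **Bar and book:** the top camera reads the book and bar about 4 mm lower in y than the wrist camera. I took this as calibration, because both shift together.
- **Tub:** the network missed it in the final scene picture and confused it with the jar in the top one. I confirmed the tub by comparing image patches with the starting pictures.

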